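Load the test sled's kit tray, then hold the sled level over its dock

TASK

Load the finned heatsink, the light-grey adapter and the black cable plug into the open kit tray of the test sled. Then lift the loaded sled by its bar at the balance point of the loaded sled, carry it over the docking block with its two pin holes straight above the block's two pins (either end may point either way), and finish while still holding it there, level and still, about five centimetres clear above the top of the block, with the kit in the tray and nothing but the gripper carrying it. Leave the tape roll and the jar where they are.

Things in the scene. Friction and masses are not known exactly. Their poses are not given: they have to be found in the camera images.
- sled: the loose test sled on the desk: a grey metal plate 90 (x) x 216 (y) x 6 mm with a grey open kit tray at its -y end, a square steel lifting bar along its middle and a heavy grey die-cast box (71 x 43 mm, its top 47 mm above the desk, connectors on its sides) at its +y end. Origin: on the midline of the plate's underside, 102 mm from its +y end; y runs from tray to cast box, z up. 0.68 kg empty, 0.79 kg loaded
- tray_floor (a point): centre of the kit tray's inner floor, on the sled at y = -75 mm, 9 mm above the sled's underside; sled's axes. Inside the tray is 84 (x) x 72 (y) mm, walls 3 mm thick, rims 28 mm above the sled's underside (19 mm above this floor)
- balance_point (a point): point on the lifting bar above the centre of mass of the LOADED sled: sled x = 0, y = +28 mm, 56 mm above its underside (centre of the bar). The bar, 14 x 14 mm, runs along y from -35 to +51 mm, 43 mm clear above the plate, on posts at y = -31 and +47 mm: this point is 19 mm from the post by the cast box, off the bar's middle. Sled's axes. Grip across the bar, closing along x
- plate_middle (a point): point on the sled's underside midway between its two 12 mm pin holes, at sled x = 0, y = +8 mm; the holes lie 25 mm either side of it along the sled's y. Sled's axes
- dock_top (a point): centre of the top of the fixed docking block, 40 mm above the desk: aluminium block 54 (x) x 80 (y) mm on a dark flange 84 x 100 mm; two upright steel pins, 9 mm thick and 13 mm tall, stand on it 25 mm either side of this point along its y axis; z up
- heatsink_centre (a point): centre of the loose finned aluminium heatsink, 32 (x) x 40 (y) x 24 (z) mm, 45 g, lying on the desk; grasp across x (32 mm)
- adapter_centre (a point): centre of the loose light-grey stepped metal adapter, 14 (x) x 36 (y) x 14 (z) mm, 22 g, lying along its y; grasp across x
- plug_centre (a point): centre of the loose black ribbed cylindrical cable plug, 18 (x) x 60 (y) x 18 (z) mm, 40 g, lying along its y; grasp across x
- tape_roll: bystander: roll of black tape, 63 mm wide, 18 mm high; origin under its centre
- flux_jar: bystander: brown jar with a green cap, 70 mm wide, 67 mm high; origin under its centre
Not all that is in view belongs to the job. What is shaped like the part that bears heatsink_centre but red is not meant.

How it is judged:
By the outcome, as a careful person would: the job done as asked, in the order asked, and still so for the second after the job is handed in, while the arm keeps its last pose, push and grip.
It also fails if it takes over 72 s, if anything falls off the work surface, if the arm or the gripper's body presses on something with over 40 N, if the wrist force passes 120 N, or if a joint passes its speed limit or range.

ROBOT

A 6-joint arm with a two-finger parallel gripper is mounted at the origin on a cart in front of the work surface, level with it; the furniture and walls round the work are solid. World frame = base frame: x ahead of the robot, y to its left, z up, the work surface at z = 0. Lengths are in m, angles in rad, forces in N, time in s.
With the tool pointing down it reaches from about 0.25 to 0.8 m from the base axis. Payload 3.9 kg.
Tool frame: the origin (TCP) lies on the centre line of the jaws, within the pads' length; the fingertips stand 17 mm ahead of it and the grasp point (between the pads) lies 2 mm behind it; z points along the fingers, y is the direction in which the jaws open and shut (so a half turn about z gives the same grasp; the last joint's range is limited). The gripper opens to 85 mm and grips with 20 to 120 N. Pads are 22 mm wide; open, the fingers measure 114 mm over their backs; the gripper's body (76 mm by 85 mm) begins 54 mm behind the grasp point. The pads swing forward as they close: fully open they stand 13 mm farther back than shut.
Start: joints at [-1.266, 0.26, -0.138, 1.173, 0, 1.571], TCP at [0.158, -0.501, 0.248] pointing down, gripper open.
Joint ranges: [-2.78, 2.78], [-0.83, 1.72], [-1.28, 1.37], [-1.9, 2.12], [-1.57, 1.48], [-3.14, 3.14]. Speed limits (rad/s): [2.57, 2.57, 3.14, 3.14, 3.14, 3.14].

INTERFACE

Orientations are given as a unit quaternion [x, y, z, w].
In Python, from workcell import manip gives the robot as it stands.
- The arm moves only by the shell command python3 -m creep 'ROWS' [FORCE]. ROWS is JSON, a list of rows, each a list of 3 entries, a list of its own where there are three numbers: the turn, a rotation vector about the tool's x, y, z in rad, then the shift along the tool's x, y, z in mm, then the finger opening in mm, from 0 to 85.4. A call has 1 to 5 rows; each row is the pose to reach, as a shift and turn from the pose commanded when the call began, along the tool's axes at that moment; what a row does not reach only later rows make up. A row lasts 1/8 s, in which the tool goes at most 62.5 mm and 10.7 degrees, less where a joint would pass 70% of its speed; a pose out of reach is approached as far as the arm can. A call with a gripper value outside its range is refused whole. The fingers move at their own pace and stop on an object; FORCE is the grip in N (left out, the last holds). Time passes only in rows, so rows that repeat a pose let the fingers close. It gives the time, the measured TCP pose, the force and the opening at its end, in the units of the state.
- manip.get_obs(): the state, without advancing time (a new reading comes with each control period).
- manip.grab_frame(name): name is "scene" or "side" or "wrist"; returns the picture (384x512x3 uint8, red, green, blue); there is no depth.
- manip.camera_info(name): a dict with "K" (3x3 intrinsics, pixels), "pose" (4x4, takes a point from camera to world coordinates). Camera axes: x right, y down, z forward; pixel columns grow to the right and rows downward; lengths in m; the calibration is good to about 2 mm. The wrist camera is an equidistant fisheye: a pixel r from the principal point sees the ray r / f radians off the axis. A picture is of the moment at which its call begins: read the wrist's pose just before it. camera_info takes no time and is no camera call; for the wrist camera it gives the pose at the moment of the call.
- manip.sign_off(): hands the job in, once; it reports no verdict.
Trained networks look in the newest picture that a camera, given by its name, has taken for a name from the list of things; names that differ only in an ending like _2 or _b are one class to them, and where a whole thing is asked for, a point or a joint stands for the part that bears it (a point fixed in the world has none). Each returns a list of dicts, best first, with "conf" (0 to 1); they miss things now and then, are a little off and sometimes report something else, mostly with a low value. They report only what shows in the picture. A call takes as long as a camera call. They do not tell look-alikes from the thing itself.
- manip.masks_of(name, camera): "region" (384x512 bool, what is visible of it) and "pixel" ([column, row] in pixels, amid what is visible of it).
The state is a dict: "t": time; "joint_positions": joint angles; "joint_vel": joint speeds; "effort": joint torques, N m; "position": TCP position; "eef_rot": TCP orientation; "force": force on the tool from outside, world axes, zero at the start; "torque": the same for the moment, N m; "gripper_width": opening from 0.0 (shut) to 1.0 (fully open).
Only numpy, scipy, OpenCV 4.12 (cv2) and the standard library are available. Lean on these libraries where they do the work, as an engineer would, in place of code of your own. Each camera call takes 0.05 s, during which the arm holds its last target.

## Working session

There is one attempt and no reset: what is moved stays moved. The work goes in short steps, Python scripts to look and compute and a shell command to move; the robot and the scene stay as the last step left them, time stands still between calls to the robot, and variables do not carry over. Pictures are saved under pics/ and viewed, and the job is handed in when it is done.

```bash
ls; mkdir -p pics; python3 - <<'E'
from workcell import manip
import cv2,numpy as np
o=manip.get_obs();print({k:np.round(v,3).tolist() for k,v in o.items()})
for n in ["scene","side","wrist"]:
    f=manip.grab_frame(n);cv2.imwrite(f"pics/a_{n}.png",f[:,:,::-1])
    c=manip.camera_info(n);print(n,np.round(c["K"],1).tolist(),np.round(c["pose"],3).tolist())
E
```

```text
pics
{'t': 0.0, 'joint_positions': [-1.266, 0.261, -0.139, 1.173, 0.0, 1.571], 'joint_vel': [-0.002, -0.0, -0.001, -0.002, -0.002, 0.0], 'effort': [0.0, -40.568, 25.392, 0.019, -0.0, 0.0], 'position': [0.157, -0.5, 0.247], 'eef_rot': [0.988, 0.152, -0.0, -0.001], 'force': [-0.866, 0.113, -0.968], 'torque': [-0.027, -0.02, -0.019], 'gripper_width': 1.004}
scene [[471.4, 0.0, 248.7], [0.0, 471.4, 189.0], [0.0, 0.0, 1.0]] [[0.988, -0.117, 0.098, 0.422], [-0.151, -0.679, 0.718, -1.207], [-0.017, -0.725, -0.689, 1.26], [0.0, 0.0, 0.0, 1.0]]
side [[419.6, 0.0, 255.5], [0.0, 419.6, 188.1], [0.0, 0.0, 1.0]] [[0.974, 0.118, -0.193, 0.791], [0.225, -0.59, 0.775, -0.885], [-0.023, -0.799, -0.601, 0.776], [0.0, 0.0, 0.0, 1.0]]
wrist [[297.3, 0.0, 256.4], [0.0, 297.3, 191.6], [0.0, 0.0, 1.0]] [[0.302, -0.905, -0.3, 0.235], [-0.953, -0.287, -0.094, -0.476], [-0.001, 0.314, -0.949, 0.374], [0.0, 0.0, 0.0, 1.0]]
```

View pics/a_scene.png

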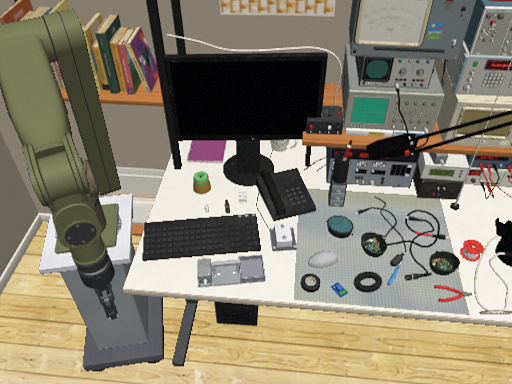

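View pics/a_side.png

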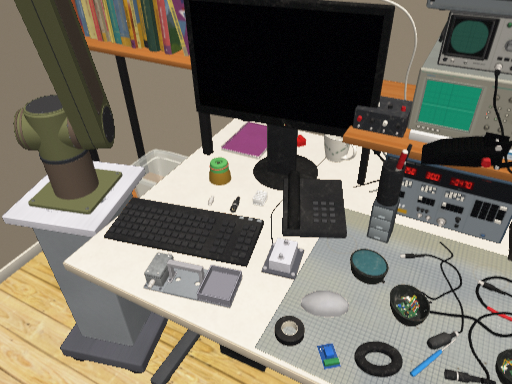

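View pics/a_wrist.png

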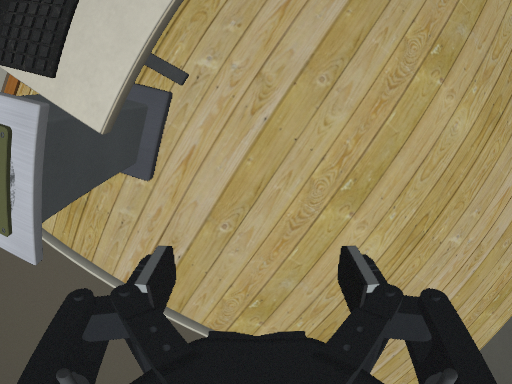

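The scene view shows the sled at (230,270), with its tray on the right in the side view at (218,285), and the dock at (283,236). The heatsink is at (242,197), the plug at (227,206) and the adapter at (207,208). The red look-alike is at (301,140) in the side view. Next I'll triangulate these with the networks.

```bash
cat > h.py <<'E'
from workcell import manip
import cv2,numpy as np
def ray(cam,px,info=None):
    c=info or manip.camera_info(cam);K=np.array(c["K"]);T=np.array(c["pose"])
    x=(px[0]-K[0,2])/K[0,0];y=(px[1]-K[1,2])/K[1,1]
    if cam=="wrist":
        r=np.hypot(x,y);d=np.array([x/r*np.sin(r),y/r*np.sin(r),np.cos(r)]) if r>1e-9 else np.array([0,0,1.])
    else: d=np.array([x,y,1.]);d/=np.linalg.norm(d)
    return T[:3,3],T[:3,:3]@d
def onz(cam,px,z,info=None):
    o,d=ray(cam,px,info);return o+d*(z-o[2])/d[2]
def tri(rays):
    A=np.zeros((3,3));b=np.zeros(3)
    for o,d in rays:
        P=np.eye(3)-np.outer(d,d);A+=P;b+=P@o
    p=np.linalg.solve(A,b)
    return p,[np.linalg.norm((np.eye(3)-np.outer(d,d))@(p-o))*1000 for o,d in rays]
def proj(cam,p,info=None):
    c=info or manip.camera_info(cam);K=np.array(c["K"]);T=np.array(c["pose"])
    q=T[:3,:3].T@(np.asarray(p)-T[:3,3])
    if cam=="wrist":
        th=np.arctan2(np.hypot(q[0],q[1]),q[2]);h=np.hypot(q[0],q[1])+1e-12;u=q[:2]/h*th
    else:u=q[:2]/q[2]
    return np.array([K[0,0]*u[0]+K[0,2],K[1,1]*u[1]+K[1,2]])
E
python3 - <<'E'
from h import *
for n in ["heatsink_centre","adapter_centre","plug_centre","sled","tray_floor","balance_point","plate_middle","dock_top","tape_roll","flux_jar"]:
    R={}
    for c in ["scene","side"]:
        try: m=manip.masks_of(n,c)
        except Exception as e: print(n,c,e);continue
        print(n,c,[(round(float(d["conf"]),2),np.round(d["pixel"],1).tolist(),int(d["region"].sum())) for d in m[:3]])
        if m:R[c]=ray(c,m[0]["pixel"])
    if len(R)==2:
        p,e=tri(list(R.values()));print("   ",p.round(4),np.round(e,1))
print(manip.get_obs()["t"])
E
```

```text
heatsink_centre scene []
heatsink_centre side [(0.59, [256.1, 197.5], 170), (0.5, [302.8, 141.6], 86)]
adapter_centre scene []
adapter_centre side [(0.38, [207.1, 199.4], 43)]
plug_centre scene [(0.48, [228.0, 206.4], 50)]
plug_centre side [(0.65, [237.7, 205.3], 77), (0.4, [286.3, 336.8], 711)]
    [ 5.101e-01  2.500e-02 -3.000e-04] [0.8 0.8]
sled scene [(0.87, [231.2, 271.9], 1827)]
sled side [(0.7, [192.2, 282.0], 3383)]
    [ 0.4839 -0.2869  0.0152] [1.4 1.4]
tray_floor scene [(0.96, [232.3, 273.0], 1711)]
tray_floor side [(0.59, [194.6, 282.0], 3415)]
    [ 0.4875 -0.2843  0.0093] [1.2 1.2]
balance_point scene [(0.9, [231.7, 273.7], 1670)]
balance_point side [(0.92, [192.4, 279.7], 3434)]
    [ 0.485  -0.2915  0.0208] [4.1 4.1]
plate_middle scene [(0.76, [231.6, 272.1], 1811)]
plate_middle side [(0.61, [194.0, 283.3], 3394)]
    [ 0.4855 -0.2816  0.0058] [1.9 1.9]
dock_top scene [(0.6, [282.0, 238.6], 659), (0.44, [230.6, 272.3], 1767)]
dock_top side [(0.68, [283.4, 261.9], 1161)]
    [ 0.6783 -0.1583 -0.0078] [2.4 2.4]
tape_roll scene [(0.65, [305.0, 284.6], 270)]
tape_roll side [(0.78, [288.9, 327.2], 689), (0.34, [281.1, 261.7], 1208)]
    [ 0.7199 -0.3327 -0.035 ] [4.6 4.6]
flux_jar scene [(0.65, [201.0, 183.0], 334)]
flux_jar side [(0.8, [218.2, 172.2], 488), (0.37, [193.2, 285.2], 3453)]
    [0.4202 0.1342 0.032 ] [1.8 1.8]
1.15
```

```bash
python3 - <<'E'
import cv2,numpy as np
a=cv2.imread("pics/a_scene.png")[165:300,120:310];b=cv2.imread("pics/a_side.png")[120:320,90:320]
cv2.imwrite("pics/c1.png",cv2.resize(a,None,fx=4,fy=4,interpolation=cv2.INTER_CUBIC));cv2.imwrite("pics/c2.png",cv2.resize(b,None,fx=3,fy=3,interpolation=cv2.INTER_CUBIC))
E
```

```text
(no output)
```

View pics/c1.png

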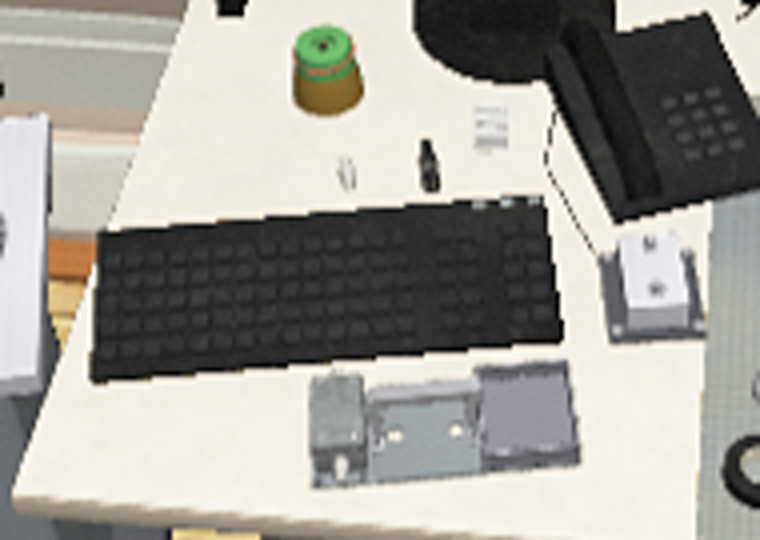

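View pics/c2.png

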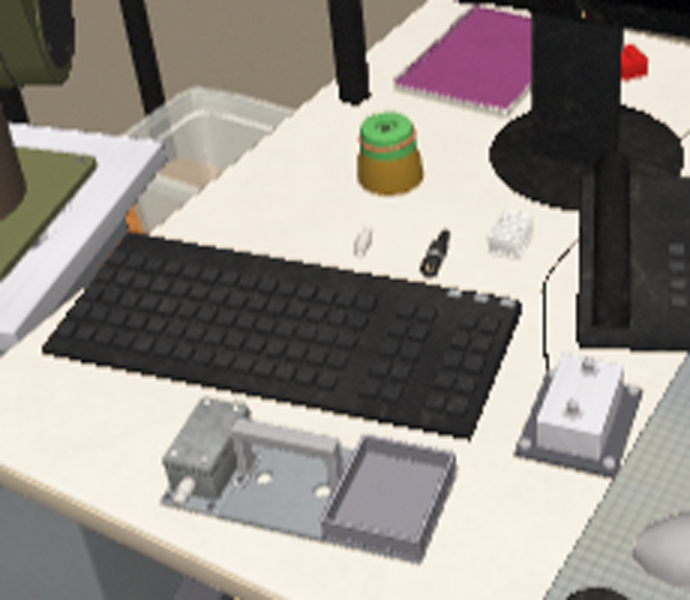

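```bash
cat >> h.py <<'E'
from scipy.spatial.transform import Rotation as Rn
def go(x,y,z,az):
    """rows numbers to reach tool-down pose at xyz with tool-x azimuth az (deg)"""
    o=manip.get_obs();R=Rn.from_quat(o["eef_rot"]).as_matrix();p=np.array(o["position"])
    a=np.radians(az);X=np.array([np.cos(a),np.sin(a),0]);Z=np.array([0,0,-1.]);T=np.column_stack([X,np.cross(Z,X),Z])
    rv=Rn.from_matrix(R.T@T).as_rotvec();s=R.T@(np.array([x,y,z])-p)*1000
    print("turn",rv.round(3).tolist(),"shift",s.round(1).tolist(),"rows>=",np.ceil(max(np.linalg.norm(s)/62.5,np.degrees(np.linalg.norm(rv))/10.7)))
def st():
    o=manip.get_obs();R=Rn.from_quat(o["eef_rot"]).as_matrix()
    print("t",round(o["t"],2),"p",np.round(o["position"],4),"az",round(np.degrees(np.arctan2(R[1,0],R[0,0])),2),"zt",np.round(R[:,2],3),"q",np.round(o["joint_positions"],2),"F",np.round(o["force"],1),"g",round(o["gripper_width"]*85.4,1))
E
python3 - <<'E'
from h import *
print(onz("side",(256.1,197.5),.012),onz("side",(207.1,199.4),.007))
st();go(.48,-.28,.30,90)
E
```

```text
[0.55833553 0.05515277 0.012     ] [0.41679592 0.02396772 0.007     ]
t 1.15 p [ 0.1576 -0.5008  0.2483] az 17.46 zt [ 0. -0. -1.] q [-1.27  0.26 -0.14  1.17 -0.    1.57] F [-0.6  0.3 -0.3] g 85.2
turn [0.0, 0.0, -1.266] shift [373.8, -113.9, -51.7] rows>= 7.0
```

```bash
python3 -m creep '[[[0,0,-1.266],[374,-114,-52],85],[[0,0,-1.266],[374,-114,-52],85],[[0,0,-1.266],[374,-114,-52],85],[[0,0,-1.266],[374,-114,-52],85],[[0,0,-1.266],[374,-114,-52],85]]'; python3 - <<'E'
from h import *
st();go(.48,-.28,.30,90)
E
```

```text
t: 1.78
position: [0.4147, -0.3245, 0.29]
eef_rot: [0.811, 0.584, 0.0, 0.0]
force: [1.6, -1.7, 0.6]
gripper_width: 0.994
t 1.77 p [ 0.4147 -0.3245  0.29  ] az 71.53 zt [ 0.001 -0.001 -1.   ] q [-0.66  0.25 -0.05  1.28 -0.    1.23] F [ 1.6 -1.7  0.6] g 84.9
turn [0.001, 0.001, -0.322] shift [62.9, 47.9, -10.0] rows>= 2.0
```

```bash
python3 -m creep '[[[0,0,-0.322],[60,45,-10],85],[[0,0,-0.322],[60,45,-10],85],[[0,0,-0.322],[60,45,-10],85]]'; python3 - <<'E'
from h import *
import pickle
st()
D={}
info=manip.camera_info("wrist");f=manip.grab_frame("wrist");cv2.imwrite("pics/w1.png",f[:,:,::-1])
for n in ["sled","dock_top","heatsink_centre"]:
    m=manip.masks_of(n,"wrist");print(n,[(round(float(d["conf"]),2),np.round(d["pixel"],1).tolist(),int(d["region"].sum())) for d in m[:3]])
pickle.dump(info,open("w1.pkl","wb"))
E
```

```text
t: 2.15
position: [0.476, -0.2827, 0.2994]
eef_rot: [0.709, 0.705, -0.0, 0.0]
force: [-0.9, -0.8, 0.0]
gripper_width: 0.993
t 2.15 p [ 0.476  -0.2827  0.2994] az 89.68 zt [-0. -0. -1.] q [-0.54  0.29  0.04  1.32 -0.    1.04] F [-0.9 -0.8  0. ] g 84.8
sled [(0.86, [263.6, 151.0], 9713)]
dock_top [(0.97, [390.6, 82.7], 3387)]
heatsink_centre []
```

View pics/w1.png

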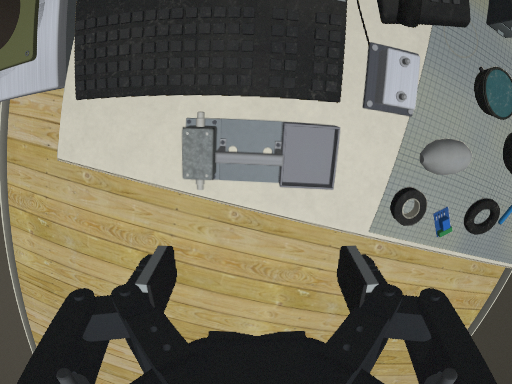

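```bash
python3 - <<'E'
import cv2,numpy as np
b=cv2.imread("pics/w1.png")
def crop(x0,x1,y0,y1,f,n):
    a=cv2.resize(b[y0:y1,x0:x1],None,fx=f,fy=f,interpolation=cv2.INTER_CUBIC)
    for x in range((x0+9)//10*10,x1,10): cv2.putText(a,str(x),(int((x-x0)*f),10),0,.35,(0,0,255),1);cv2.line(a,(int((x-x0+.5)*f),12),(int((x-x0+.5)*f),18),(0,0,255),1)
    for y in range((y0+9)//10*10,y1,10): cv2.putText(a,str(y),(0,int((y-y0+.5)*f)+4),0,.35,(0,0,255),1)
    cv2.imwrite(n,a)
crop(175,345,105,195,4.5,"pics/w1a.png");crop(350,430,30,125,6,"pics/w1b.png")
E
```

```text
(no output)
```

View pics/w1a.png

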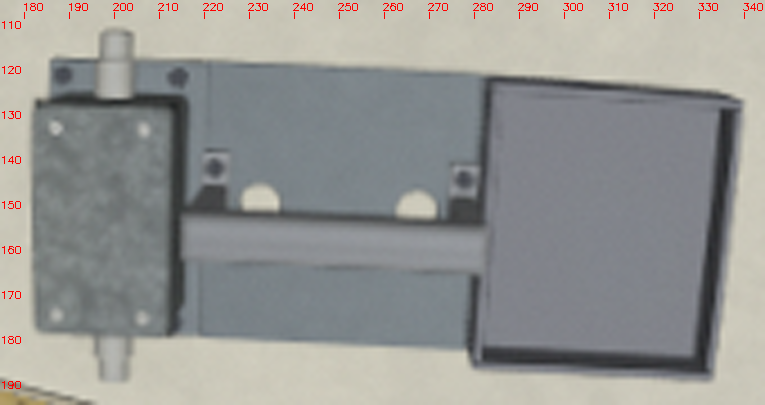

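View pics/w1b.png

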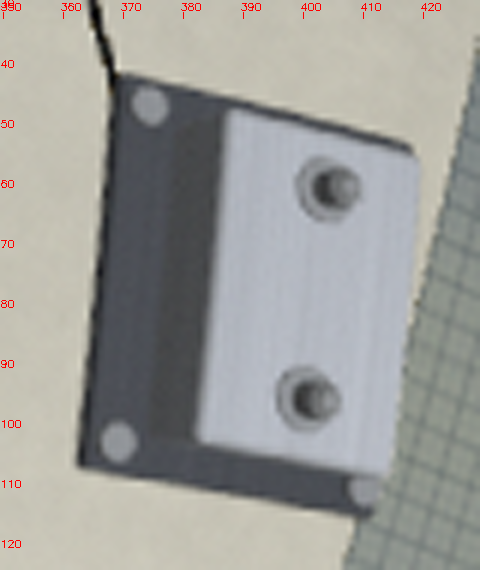

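```bash
cat > fit.py <<'E'
from h import *
from scipy.optimize import least_squares
def fit(obs,x0,zfree=False):
    """obs: list (cam,info,pixel,localpt mm)"""
    def tr(v,l):
        a=v[2];c,s=np.cos(a),np.sin(a);l=np.array(l)/1000
        return np.array([v[0]+c*l[0]-s*l[1],v[1]+s*l[0]+c*l[1],l[2]+(v[3] if zfree else 0)])
    f=lambda v:np.concatenate([proj(c,tr(v,l),i)-p for c,i,p,l in obs])
    r=least_squares(f,x0 if zfree else x0[:3],loss="soft_l1")
    return r.x,f(r.x).reshape(-1,2)
E
cat > sf.py <<'E'
from fit import *
import pickle
i=pickle.load(open("w1.pkl","rb"))
P=lambda u,v:(175+u/4.5-.5,105+v/4.5-.5)
S=[(P(487,77),(45,-36,28)),(P(742,100),(45,-114,28)),(P(713,378),(-45,-114,28)),(P(473,366),(-45,-36,28)),(P(51,58),(45,102,6))]
Q=lambda u,v:(350+u/6-.5,30+v/6-.5)
D=[(Q(228,108),(-27,40,40)),(Q(413,157),(27,40,40)),(Q(388,474),(27,-40,40)),(Q(197,440),(-27,-40,40)),(Q(345,187),(0,25,53)),(Q(319,401),(0,-25,53))]
for nm,O,x0 in (("sled",S,[.48,-.28,1.57,0]),("dock",D,[.67,-.15,0,0])):
  for zf in (0,1):
    x,r=fit([("wrist",i,p,l) for p,l in O],x0,zf);print(nm,x.round(4),np.degrees(x[2]).round(2),"res",r.round(1).tolist())
E
python3 sf.py
```

```text
sled [ 0.4745 -0.2786  1.522 ] 87.2 res [[0.7, 0.2], [0.4, -0.7], [0.0, 0.2], [-0.4, 0.3], [-0.8, -0.0]]
sled [ 0.4748 -0.2791  1.5216 -0.0028] 87.18 res [[0.8, 0.4], [0.1, -0.5], [-0.3, -0.1], [-0.4, 0.1], [-0.1, 0.1]]
dock [ 0.6755 -0.1666 -0.0833] -4.77 res [[-1.1, -0.8], [1.5, -0.4], [0.1, 1.3], [-1.4, 0.6], [0.1, -0.3], [1.0, -0.1]]
dock [ 0.6826 -0.1652 -0.0757 -0.0137] -4.34 res [[-0.8, 0.3], [0.7, 0.1], [-0.1, 0.1], [-0.4, -0.2], [-0.2, 0.2], [1.0, -0.8]]
```

```bash
python3 - <<'E'
from h import *
st();go(.49,.02,.25,90)
E
```

```text
t 2.35 p [ 0.4741 -0.284   0.2994] az 89.47 zt [-0.001  0.    -1.   ] q [-0.54  0.29  0.04  1.32 -0.    1.04] F [0.5 0.6 0.3] g 85.1
turn [-0.001, -0.0, -0.009] shift [304.2, 13.1, 49.4] rows>= 5.0
```

```bash
python3 -m creep '[[[0,0,0],[304,14,49],85],[[0,0,0],[304,14,49],85],[[0,0,0],[304,14,49],85],[[0,0,0],[304,14,49],85],[[0,0,0],[304,14,49],85]]';python3 -m creep '[[[0,0,0],[0,0,0],85]]'; python3 - <<'E'
from h import *
import pickle
st()
info=manip.camera_info("wrist");f=manip.grab_frame("wrist");cv2.imwrite("pics/w2.png",f[:,:,::-1])
print(info["pose"][:3,3])
for n,z in (("plug_centre",.009),("heatsink_centre",.012),("adapter_centre",.007)):
    m=manip.masks_of(n,"wrist");print(n,[(round(float(d["conf"]),2),np.round(d["pixel"],1).tolist(),int(d["region"].sum()),onz("wrist",d["pixel"],z,info).round(4)) for d in m[:3]])
pickle.dump(info,open("w2.pkl","wb"))
b=f[:,:,::-1]
a=cv2.resize(b[90:240,130:400],None,fx=2.9,fy=2.9,interpolation=cv2.INTER_CUBIC);cv2.imwrite("pics/w2a.png",a)
E
```

```text
t: 2.98
position: [0.4905, 0.0212, 0.2504]
eef_rot: [0.71, 0.704, 0.0, 0.0]
force: [0.7, 1.0, -0.1]
gripper_width: 0.992
t: 3.1
position: [0.49, 0.0228, 0.2498]
eef_rot: [0.708, 0.706, -0.0, -0.001]
force: [0.2, -0.6, 0.5]
gripper_width: 0.997
t 3.1 p [0.49   0.0228 0.2498] az 89.84 zt [-0.001  0.001 -1.   ] q [ 0.05  0.2  -0.21  1.16  0.    1.62] F [ 0.2 -0.6  0.5] g 85.1
[0.49170083 0.10309063 0.37614909]
plug_centre [(0.94, [266.7, 165.4], 607, array([0.5033, 0.0174, 0.009 ]))]
heatsink_centre [(0.71, [317.5, 137.3], 852, array([0.5663, 0.0546, 0.012 ])), (0.26, [246.0, 325.8], 2583, array([ 0.4729, -0.2494,  0.012 ]))]
adapter_centre [(0.81, [208.7, 164.8], 257, array([0.429, 0.018, 0.007]))]
```

View pics/w2.png

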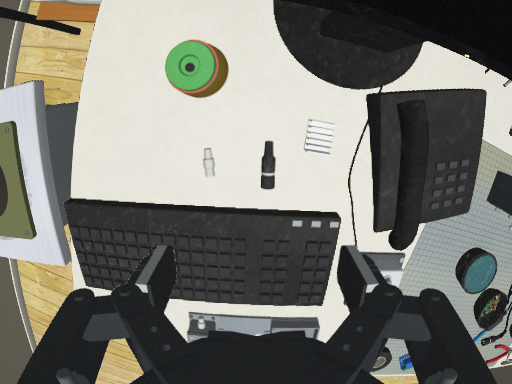

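View pics/w2a.png

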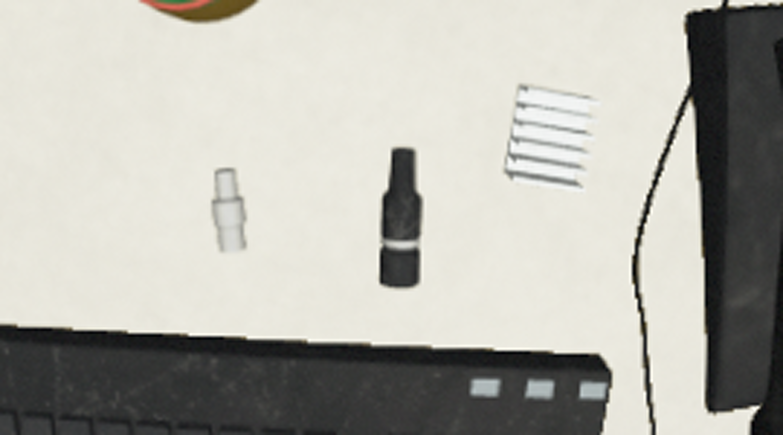

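```bash
cat > of.py <<'E'
from h import *
import pickle
i=pickle.load(open("w2.pkl","rb"))
P=lambda u,v:(130+u/2.9-.5,90+v/2.9-.5)
for n,a,b,z in (("plug",(403,148),(399,286),.009),("adapter",(224,169),(233,250),.007)):
    A=onz("wrist",P(*a),z,i);B=onz("wrist",P(*b),z,i);d=A-B
    print(n,A.round(4),B.round(4),"mid",((A+B)/2).round(4),"len",np.linalg.norm(d).round(4),"az",np.degrees(np.arctan2(d[1],d[0])).round(1))
H=[onz("wrist",P(*q),.024,i) for q in ((519,84),(598,100),(583,188),(505,172))]
print("hs",np.round(H,4).tolist(),"c",np.mean(H,0).round(4))
for a,b in ((0,1),(3,2),(0,3),(1,2)):
    d=H[b]-H[a];print(np.linalg.norm(d).round(4),np.degrees(np.arctan2(d[1],d[0])).round(1))
for q in ((.5033,.0174,.009),(.429,.018,.007),np.mean(H,0)-[0,0,.012]): print(proj("scene",q).round(1),proj("side",q).round(1))
E
python3 of.py; python3 - <<'E'
import cv2
a=cv2.imread("pics/a_scene.png")[180:220,190:260];b=cv2.imread("pics/a_side.png")[180:220,195:275]
a=cv2.resize(a,None,fx=9,fy=9,interpolation=cv2.INTER_CUBIC);b=cv2.resize(b,None,fx=8,fy=8,interpolation=cv2.INTER_CUBIC)
cv2.imwrite("pics/d1.png",a);cv2.imwrite("pics/d2.png",b)
E
```

```text
plug [0.5052 0.0492 0.009 ] [ 0.504  -0.0128  0.009 ] mid [0.5046 0.0182 0.009 ] len 0.0621 az 88.9
adapter [0.4273 0.0402 0.007 ] [0.4298 0.0035 0.007 ] mid [0.4286 0.0218 0.007 ] len 0.0369 az 94.0
hs [[0.5521, 0.0787, 0.024], [0.5859, 0.0732, 0.024], [0.5813, 0.0356, 0.024], [0.5473, 0.0418, 0.024]] c [0.5666 0.0573 0.024 ]
0.0343 -9.3
0.0345 -10.4
0.0372 -97.3
0.0379 -97.0
[226.3 206.5] [234.7 203.9]
[206.3 209.2] [210.4 201.2]
[241.6 196.5] [259.  197.4]
```

View pics/d1.png

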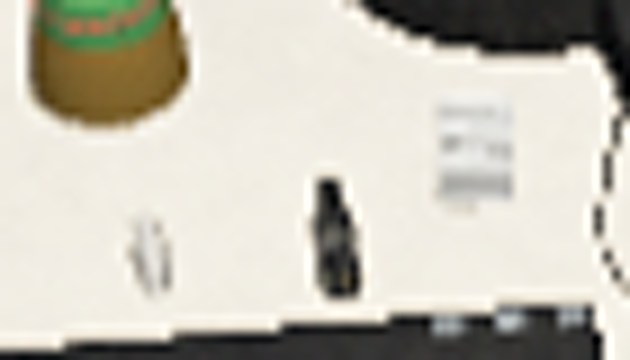

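View pics/d2.png

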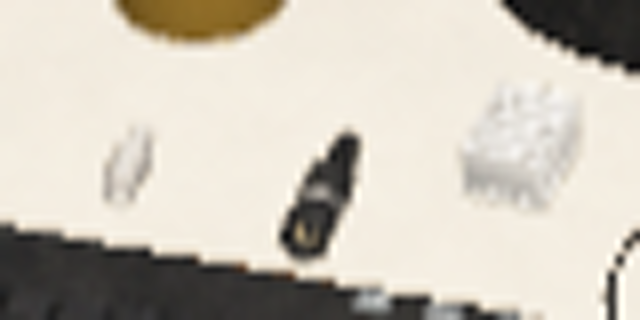

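Candidates for the heatsink are the silver finned block, at wrist (317,137) and side (257,198), and the red one at side (303,141). I take the silver one; the crops show its fins. Only one black plug, at wrist (267,165), and one light-grey adapter, at (208,162), are on the desk. I'll take the adapter first.

```bash
python3 - <<'E'
from h import *
R=[("scene",(206.8,208.3)),("side",(211,200.6))];import pickle
i=pickle.load(open("w2.pkl","rb"))
for w,s,d in (((208.5,161.8),(206.8,208.3),(211,200.6)),((267.6,164.3),(227.3,206.6),(235.4,204.4)),((319,136.6),(242.8,196.5),(260.3,198))):
    p,e=tri([ray("wrist",w,i),ray("scene",s),ray("side",d)]);print(p.round(4),np.round(e,1))
st();go(.4286,.0218,.1,94);go(.4286,.0218,.02,94)
E
```

```text
[0.4299 0.0218 0.007 ] [1.  1.3 0.7]
[0.5056 0.0182 0.007 ] [1.1 1.6 0.5]
[0.57   0.0559 0.0117] [1.8 1.2 0.8]
t 3.3 p [0.491  0.019  0.2508] az 89.48 zt [ 0. -0. -1.] q [ 0.04  0.2  -0.21  1.16 -0.    1.62] F [-0.1  0.5 -0.3] g 84.8
turn [0.0, 0.0, -0.079] shift [2.3, -62.5, 150.7] rows>= 3.0
turn [0.0, 0.0, -0.079] shift [2.4, -62.5, 230.7] rows>= 4.0
```

```bash
python3 -m creep '[[[0,0,-0.075],[2,-62,151],42],[[0,0,-0.075],[2,-62,151],42],[[0,0,-0.075],[2,-62,151],42],[[0,0,-0.075],[2,-62,151],42]]'; python3 - <<'E'
from h import *
import pickle
st()
info=manip.camera_info("wrist");f=manip.grab_frame("wrist");cv2.imwrite("pics/w3.png",f[:,:,::-1])
for n,z in (("adapter_centre",.007),):
    m=manip.masks_of(n,"wrist");print(n,[(round(float(d["conf"]),2),np.round(d["pixel"],1).tolist(),onz("wrist",d["pixel"],z,info).round(4)) for d in m[:3]])
pickle.dump(info,open("w3.pkl","wb"))
E
```

```text
t: 3.8
position: [0.4252, 0.0212, 0.0976]
eef_rot: [0.684, 0.73, -0.003, -0.002]
force: [0.1, 0.2, -0.3]
gripper_width: 0.487
t 3.8 p [0.4252 0.0212 0.0976] az 93.74 zt [-0.007 -0.001 -1.   ] q [ 0.05  0.23 -0.62  0.73 -0.    1.56] F [ 0.1  0.2 -0.3] g 41.6
adapter_centre [(0.59, [263.4, 205.6], array([0.4311, 0.019 , 0.007 ])), (0.49, [261.6, 40.3], array([0.4209, 0.1434, 0.007 ]))]
```

View pics/w3.png

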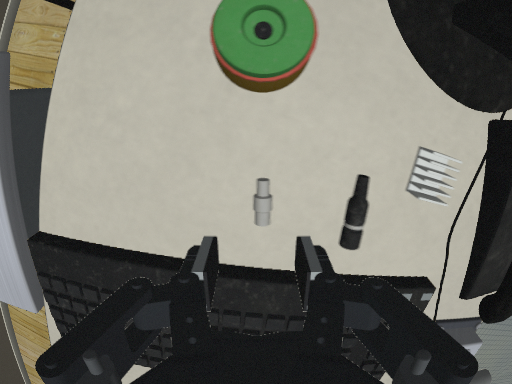

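```bash
python3 - <<'E'
from h import *
import pickle
i=pickle.load(open("w3.pkl","rb"))
a=onz("wrist",(263.3,178.5),.007,i);b=onz("wrist",(263.3,226),.007,i);print(a,b,(a+b)/2,np.degrees(np.arctan2(*(a-b)[[1,0]])))
st();go(.4305,.021,.020,94)
E
```

```text
[0.42940615 0.0409011  0.007     ] [0.43237755 0.00153147 0.007     ] [0.43089185 0.02121629 0.007     ] 94.31618200082248
t 3.9 p [0.4308 0.0219 0.1007] az 93.79 zt [ 0.003 -0.    -1.   ] q [ 0.05  0.23 -0.61  0.73 -0.    1.56] F [-0.2  0.1  0.4] g 41.8
turn [0.003, 0.0, -0.004] shift [-0.8, -0.6, 80.7] rows>= 2.0
```

```bash
python3 -m creep '[[[0,0,0],[0,0,40],42],[[0,0,0],[0,0,80],42],[[0,0,0],[0,0,80],42],[[0,0,0],[0,0,80],0],[[0,0,0],[0,0,80],0]]' 40; python3 -m creep '[[[0,0,0],[0,0,0],0],[[0,0,0],[0,0,0],0],[[0,0,0],[0,0,0],0]]'; python3 - <<'E'
from h import *
st()
E
```

```text
t: 4.53
position: [0.4317, 0.0229, 0.0217]
eef_rot: [0.683, 0.731, 0.002, 0.002]
force: [0.1, 0.3, 2.3]
gripper_width: 0.145
t: 4.9
position: [0.4317, 0.0229, 0.0217]
eef_rot: [0.683, 0.731, 0.002, 0.002]
force: [0.4, -0.7, 6.9]
gripper_width: 0.143
t 4.9 p [0.4317 0.0229 0.0217] az 93.92 zt [ 0.005 -0.    -1.   ] q [ 0.05  0.34 -0.72  0.5  -0.    1.56] F [ 0.4 -0.7  6.9] g 12.2
```

```bash
cat >> h.py <<'E'
SL=[.4745,-.2786,87.2]
def tw(X,Y):
    "tray-centre-relative sled mm -> world"
    a=np.radians(SL[2]);c,s=np.cos(a),np.sin(a);y=Y-75
    return SL[0]+(c*X-s*y)/1000,SL[1]+(s*X+c*y)/1000
E
python3 -m creep '[[[0,0,0],[0,0,-60],0],[[0,0,0],[0,0,-100],0]]'; python3 - <<'E'
from h import *
st();print(tw(22,-11));go(*tw(22,-11),.12,87.2)
E
```

```text
t: 5.15
position: [0.4302, 0.0229, 0.1226]
eef_rot: [0.682, 0.731, 0.001, 0.001]
force: [1.7, -0.3, -1.3]
gripper_width: 0.139
t 5.15 p [0.4302 0.0229 0.1226] az 93.93 zt [ 0.003  0.    -1.   ] q [ 0.05  0.2  -0.58  0.79  0.    1.56] F [ 1.7 -0.3 -1.3] g 11.9
(np.float64(0.5614720227468668), np.float64(-0.2608273451809112))
turn [0.003, -0.0, 0.117] shift [-292.1, 111.6, 3.0] rows>= 6.0
```

```bash
python3 -m creep '[[[0,0,0.117],[-292,112,0],0],[[0,0,0.117],[-292,112,0],0],[[0,0,0.117],[-292,112,0],0],[[0,0,0.117],[-292,112,0],0],[[0,0,0.117],[-292,112,0],0]]';python3 - <<'E'
from h import *
st();go(*tw(22,-11),.12,87.2)
E
```

```text
t: 5.78
position: [0.5619, -0.2628, 0.1212]
eef_rot: [0.724, 0.69, 0.001, 0.001]
force: [1.5, 0.6, -0.4]
gripper_width: 0.142
t 5.78 p [ 0.5619 -0.2628  0.1212] az 87.21 zt [ 0.002 -0.001 -1.   ] q [-0.44  0.49 -0.12  0.96  0.    1.18] F [ 1.5  0.6 -0.4] g 12.1
turn [0.002, 0.001, 0.0] shift [1.9, -0.5, 1.2] rows>= 1.0
```

```bash
python3 -m creep '[[[0,0,0],[0,0,0],0]]'; cat > look.py <<'E'
from h import *
import pickle,sys
n=sys.argv[1];st()
info=manip.camera_info("wrist");f=manip.grab_frame("wrist");cv2.imwrite(f"pics/{n}.png",f[:,:,::-1])
pickle.dump(info,open(n+".pkl","wb"))
E
python3 look.py w4
```

```text
t: 5.9
position: [0.5633, -0.2652, 0.1206]
eef_rot: [0.726, 0.688, 0.001, 0.003]
force: [0.7, 0.5, 0.0]
gripper_width: 0.143
t 5.9 p [ 0.5633 -0.2652  0.1206] az 86.96 zt [ 0.005 -0.003 -1.   ] q [-0.44  0.5  -0.12  0.95 -0.    1.18] F [0.7 0.5 0. ] g 12.2
```

View pics/w4.png

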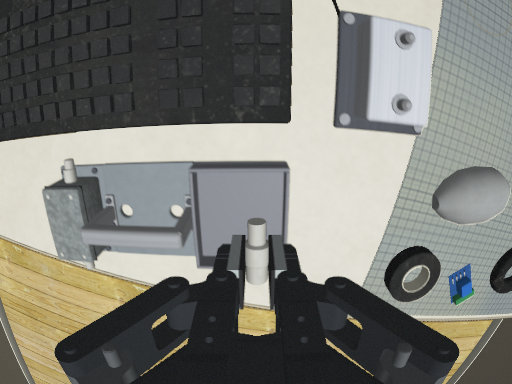

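```bash
cat > crop.py <<'E'
import cv2,sys
n,x0,x1,y0,y1,f,o=sys.argv[1:8];x0,x1,y0,y1=map(int,(x0,x1,y0,y1));f=float(f)
b=cv2.imread(f"pics/{n}.png");a=cv2.resize(b[y0:y1,x0:x1],None,fx=f,fy=f,interpolation=cv2.INTER_CUBIC)
for x in range((x0+9)//10*10,x1,10):
    X=int((x-x0+.5)*f);cv2.putText(a,str(x),(X-8,10),0,.35,(0,0,255),1);cv2.line(a,(X,12),(X,18),(0,0,255),1)
for y in range((y0+9)//10*10,y1,10):
    Y=int((y-y0+.5)*f);cv2.putText(a,str(y),(8,Y+4),0,.35,(0,0,255),1);cv2.line(a,(0,Y),(6,Y),(0,0,255),1)
cv2.imwrite(f"pics/{o}.png",a)
E
python3 crop.py w4 40 310 145 285 2.9 w4a;python3 crop.py w4 325 445 0 140 4.2 w4b
```

```text
(no output)
```

View pics/w4a.png

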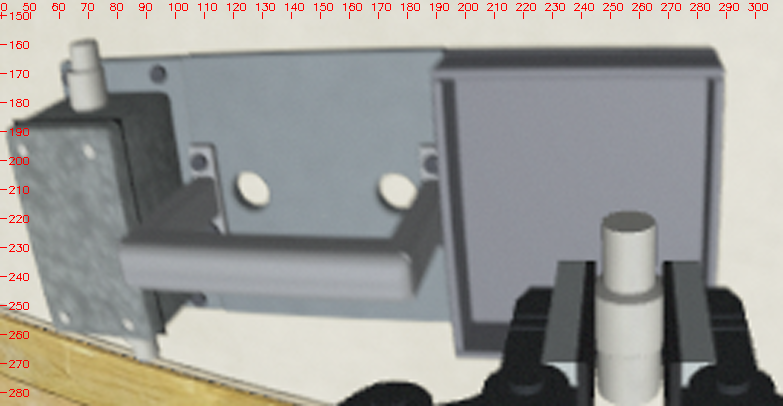

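View pics/w4b.png

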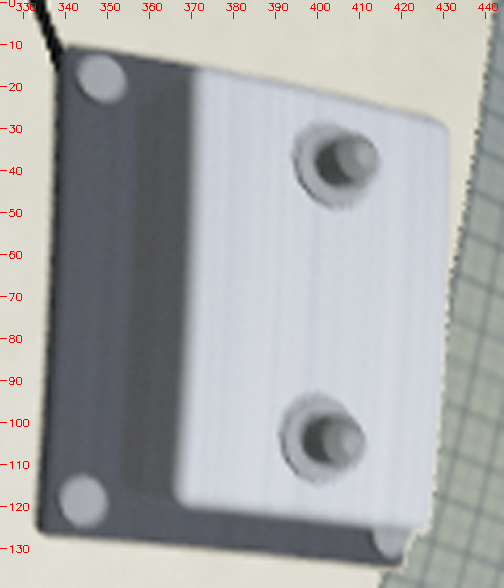

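```bash
cat >> sf.py <<'E'
j=pickle.load(open("w4.pkl","rb"))
P2=lambda u,v:(40+u/2.9-.5,145+v/2.9-.5)
S2=[(P2(432,70),(45,-36,28)),(P2(723,70),(45,-114,28)),(P2(458,356),(-45,-36,28)),(P2(252,190),(0,33,6)),(P2(397,191),(0,-17,6))]
Q2=lambda u,v:(325+u/4.2-.5,v/4.2-.5)
D2=[(Q2(193,68),(-27,40,40)),(Q2(446,120),(27,40,40)),(Q2(430,523),(27,-40,40)),(Q2(178,500),(-27,-40,40)),(Q2(357,157),(0,25,53)),(Q2(341,441),(0,-25,53))]
print()
for nm,O,O1,x0 in (("sled",S2,S,[.48,-.28,1.57,0]),("dock",D2,D,[.67,-.15,0,0])):
  for zf in (0,1):
    x,r=fit([("wrist",j,p,l) for p,l in O],x0,zf);print(nm,x.round(4),np.degrees(x[2]).round(2),"res",r.round(1).tolist())
    x,r=fit([("wrist",j,p,l) for p,l in O]+[("wrist",i,p,l) for p,l in O1],x0,zf);print("  both",x.round(4),np.degrees(x[2]).round(2),"res",r.round(1).tolist())
E
python3 sf.py
```

```text
sled [ 0.4745 -0.2786  1.522 ] 87.2 res [[0.7, 0.2], [0.4, -0.7], [0.0, 0.2], [-0.4, 0.3], [-0.8, -0.0]]
sled [ 0.4748 -0.2791  1.5216 -0.0028] 87.18 res [[0.8, 0.4], [0.1, -0.5], [-0.3, -0.1], [-0.4, 0.1], [-0.1, 0.1]]
dock [ 0.6755 -0.1666 -0.0833] -4.77 res [[-1.1, -0.8], [1.5, -0.4], [0.1, 1.3], [-1.4, 0.6], [0.1, -0.3], [1.0, -0.1]]
dock [ 0.6826 -0.1652 -0.0757 -0.0137] -4.34 res [[-0.8, 0.3], [0.7, 0.1], [-0.1, 0.1], [-0.4, -0.2], [-0.2, 0.2], [1.0, -0.8]]

sled [ 0.4754 -0.2784  1.5154] 86.83 res [[-0.1, -0.6], [1.3, -0.5], [-0.9, 0.7], [-0.3, 0.2], [0.0, 0.9]]
  both [ 0.4751 -0.2785  1.5185] 87.0 res [[-0.5, -0.6], [0.9, -0.8], [-1.0, 0.7], [-0.5, 0.4], [-0.2, 0.9], [1.3, 0.2], [0.9, -0.4], [0.3, 0.4], [-0.1, 0.3], [-0.2, -0.4]]
sled [ 0.4747 -0.2793  1.5155 -0.0028] 86.83 res [[-0.0, -0.3], [0.1, -0.2], [-0.9, -0.1], [0.4, 0.1], [0.2, 0.7]]
  both [ 0.4748 -0.2792  1.5186 -0.0025] 87.01 res [[-0.2, -0.4], [0.1, -0.7], [-0.7, -0.2], [0.4, 0.2], [0.2, 0.6], [0.9, 0.6], [0.2, -0.1], [-0.3, 0.3], [-0.5, 0.3], [-0.0, 0.0]]
dock [ 0.6764 -0.1654 -0.0746] -4.28 res [[-1.5, -2.2], [0.9, -0.8], [0.0, 3.0], [-1.7, 1.9], [0.7, -0.8], [1.8, 0.2]]
  both [ 0.6762 -0.1657 -0.0751] -4.3 res [[-1.7, -1.7], [0.7, -0.4], [-0.3, 3.5], [-2.0, 2.4], [0.5, -0.4], [1.5, 0.7], [-1.0, -1.2], [1.7, -1.1], [0.8, 0.7], [-0.7, 0.2], [0.4, -0.9], [1.5, -0.6]]
dock [ 0.6805 -0.1645 -0.0687 -0.0078] -3.94 res [[-0.5, -0.2], [-0.3, 0.2], [-0.5, 0.7], [-0.0, 0.1], [0.2, 0.2], [1.7, -1.3]]
  both [ 0.6805 -0.1647 -0.0715 -0.0083] -4.1 res [[-0.5, 0.3], [-0.4, 0.8], [-0.9, 1.0], [-0.3, 0.3], [0.1, 0.7], [1.4, -0.9], [-0.7, -0.6], [1.3, -0.8], [0.7, -0.1], [-0.1, -0.3], [0.3, -0.6], [1.6, -1.1]]
```

```bash
sed -i 's/^SL=.*/SL=[.475,-.2787,87.0]/' h.py; python3 - <<'E'
from h import *
st();go(*tw(21,-11),.032,87.0)
E
```

```text
t 5.95 p [ 0.5616 -0.2626  0.1203] az 87.06 zt [ 0.002 -0.001 -1.   ] q [-0.44  0.49 -0.12  0.95  0.    1.18] F [-0.7  0.5 -0.1] g 12.1
turn [0.002, 0.001, 0.001] shift [0.4, 0.2, 88.3] rows>= 2.0
```

```bash
python3 -m creep '[[[0,0,0],[0,0,45],0],[[0,0,0],[0,0,80],0],[[0,0,0],[0,0,88],0],[[0,0,0],[0,0,88],0],[[0,0,0],[0,0,88],0]]'; python3 -m creep '[[[0,0,0],[0,0,0],18],[[0,0,0],[0,0,0],20],[[0,0,0],[0,0,-30],22],[[0,0,0],[0,0,-90],22]]'; python3 look.py w5
```

```text
t: 6.58
position: [0.5615, -0.2602, 0.033]
eef_rot: [0.724, 0.69, 0.001, 0.001]
force: [0.2, -0.3, 0.1]
gripper_width: 0.14
t: 7.08
position: [0.5585, -0.2596, 0.1198]
eef_rot: [0.724, 0.69, -0.001, -0.003]
force: [0.5, -0.5, -0.4]
gripper_width: 0.258
t 7.08 p [ 0.5585 -0.2596  0.1198] az 87.21 zt [-0.006  0.003 -1.   ] q [-0.44  0.49 -0.12  0.96  0.    1.18] F [ 0.5 -0.5 -0.4] g 22.0
```

View pics/w5.png

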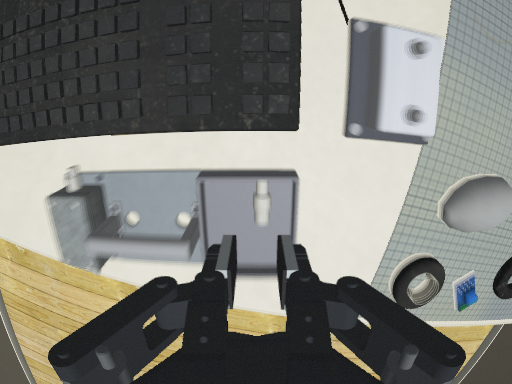

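Adapter lies in the tray at (262,202). Next the plug, gripped 16 mm towards its thick end.

```bash
python3 - <<'E'
from h import *
st();go(.505,.002,.10,89)
E
```

```text
t 7.12 p [ 0.5638 -0.262   0.1302] az 87.22 zt [ 0.009 -0.004 -1.   ] q [-0.44  0.48 -0.11  0.97  0.    1.18] F [ 1.6 -0.9  5.7] g 21.6
turn [0.009, 0.004, -0.031] shift [261.0, -71.8, 28.7] rows>= 5.0
```

```bash
python3 -m creep '[[[0,0,-0.035],[261,-70,10],46],[[0,0,-0.035],[261,-70,20],46],[[0,0,-0.035],[261,-70,20],46],[[0,0,-0.035],[261,-70,20],46],[[0,0,-0.035],[261,-70,20],46]]';  python3 -m creep '[[[0,0,0],[0,0,0],46]]'; python3 look.py w6
```

```text
t: 7.75
position: [0.5018, 0.0064, 0.1013]
eef_rot: [0.711, 0.704, -0.0, -0.001]
force: [0.9, -0.2, 0.4]
gripper_width: 0.535
t: 7.88
position: [0.503, 0.0049, 0.1016]
eef_rot: [0.711, 0.703, -0.0, 0.0]
force: [0.4, 0.2, 0.8]
gripper_width: 0.54
t 7.88 p [0.503  0.0049 0.1016] az 89.41 zt [-0. -0. -1.] q [ 0.01  0.33 -0.45  0.79 -0.    1.59] F [0.4 0.2 0.8] g 46.1
```

View pics/w6.png

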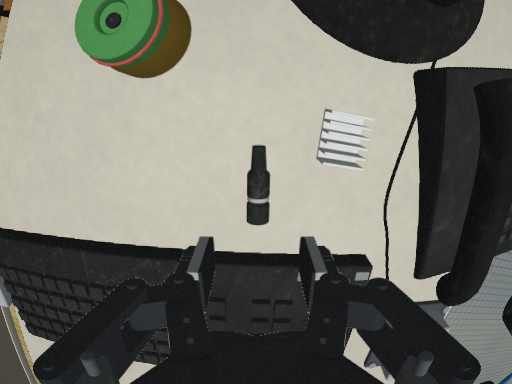

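```bash
python3 - <<'E'
from h import *
import pickle
i=pickle.load(open("w6.pkl","rb"))
a=onz("wrist",(259,146),.009,i);b=onz("wrist",(257.5,224),.009,i);print(a,b,(a+b)/2,np.degrees(np.arctan2(*(a-b)[[1,0]])))
H=np.array([onz("wrist",q,.024,i) for q in ((325,109),(374,119),(363,170),(317,159))]);print(H.mean(0))
for k,l in ((0,1),(3,2),(3,0),(2,1)):
    d=H[l]-H[k];print(np.linalg.norm(d),np.degrees(np.arctan2(d[1],d[0])))
m=((a+b)/2); u=(a-b)/np.linalg.norm(a-b); g=m-.015*u;print(g)
st();go(g[0],g[1],.023,89)
E
```

```text
[0.50615219 0.04892021 0.009     ] [ 0.50459193 -0.01427581  0.009     ] [0.50537206 0.0173222  0.009     ] 88.58569531777239
[0.56753736 0.05664424 0.024     ]
0.03729666114359617 -8.384017102102355
0.03637664277420135 -12.424477035848245
0.03582365482589922 82.63984090416395
0.038382852434385044 81.06320022795877
[0.50500184 0.00232677 0.009     ]
t 7.92 p [0.5036 0.0039 0.1017] az 89.31 zt [ 0.001 -0.    -1.   ] q [ 0.01  0.33 -0.44  0.79 -0.    1.59] F [ 0.2 -0.8  0.9] g 46.1
turn [0.001, 0.0, 0.005] shift [-1.5, 1.4, 78.7] rows>= 2.0
```

```bash
python3 -m creep '[[[0,0,0.01],[-1.5,1.5,40],46],[[0,0,0.01],[-1.5,1.5,75],46],[[0,0,0.01],[-1.5,1.5,79],46],[[0,0,0.01],[-1.5,1.5,79],0],[[0,0,0.01],[-1.5,1.5,79],0]]' 40; python3 -m creep '[[[0,0,0],[0,0,0],0],[[0,0,0],[0,0,0],0],[[0,0,0],[0,0,0],0]]'; python3 -m creep '[[[0,0,0],[0,0,-50],0],[[0,0,0],[0,0,-100],0],[[0,0,0],[0,0,-100],0]]'; python3 look.py w7;python3 - <<'E'
from h import *
print(tw(-15,10));go(*tw(-15,10),.12,87.0)
E
```

```text
t: 8.55
position: [0.5065, 0.0016, 0.024]
eef_rot: [0.716, 0.699, 0.001, 0.001]
force: [-0.1, 0.2, 0.2]
gripper_width: 0.183
t: 8.93
position: [0.5064, 0.0018, 0.0239]
eef_rot: [0.715, 0.699, 0.001, 0.001]
force: [0.2, -0.4, 6.8]
gripper_width: 0.185
t: 9.3
position: [0.5083, 0.0022, 0.1267]
eef_rot: [0.715, 0.699, 0.003, 0.003]
force: [0.5, 0.7, -0.3]
gripper_width: 0.186
t 9.3 p [0.5083 0.0022 0.1267] az 88.67 zt [ 0.009  0.    -1.   ] q [ 0.    0.31 -0.4   0.85  0.    1.6 ] F [ 0.5  0.7 -0.3] g 15.9
(np.float64(0.5391258804154031), np.float64(-0.29708128017711))
turn [0.005, -0.0, 0.029] shift [-298.4, 39.5, 4.7] rows>= 5.0
```

View pics/w7.png

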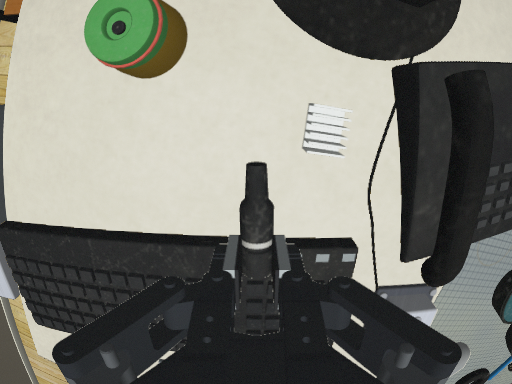

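```bash
python3 -m creep '[[[0,0,0.029],[-298,39,3],0],[[0,0,0.029],[-298,39,3],0],[[0,0,0.029],[-298,39,3],0],[[0,0,0.029],[-298,39,3],0],[[0,0,0.029],[-298,39,3],0]]';  python3 -m creep '[[[0,0,0],[0,0,0],0]]'; python3 look.py w8;python3 - <<'E'
from h import *
go(*tw(-15,11),.034,87.0)
E
```

```text
t: 9.98
position: [0.5357, -0.2987, 0.1174]
eef_rot: [0.726, 0.688, -0.0, -0.001]
force: [0.0, 1.1, -1.0]
gripper_width: 0.182
t: 10.1
position: [0.5362, -0.3, 0.1173]
eef_rot: [0.727, 0.687, -0.0, -0.001]
force: [-0.3, 0.6, -1.1]
gripper_width: 0.183
t 10.1 p [ 0.5362 -0.3     0.1173] az 86.72 zt [-0.002  0.    -1.   ] q [-0.51  0.49 -0.14  0.95 -0.    1.12] F [-0.3  0.6 -1.1] g 15.7
turn [-0.003, -0.002, -0.003] shift [0.7, 2.7, 83.4] rows>= 2.0
```

View pics/w8.png

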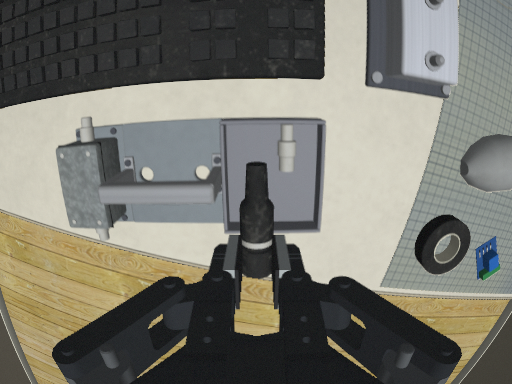

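```bash
cat >> h.py <<'E'
def sledxy(p):
    a=np.radians(SL[2]);c,s=np.cos(a),np.sin(a);d=(np.asarray(p)[:2]-SL[:2])*1000
    return np.array([c*d[0]+s*d[1],-s*d[0]+c*d[1]+75]).round(1)
E
python3 - <<'E'
from h import *
import pickle
i=pickle.load(open("w8.pkl","rb"))
for q in ((287,126),(287,171)):print(sledxy(onz("wrist",q,.016,i)))
for q in ((223,119),(325,121),(320,233)):print(sledxy(onz("wrist",q,.028,i)))
st()
E
```

```text
[ 40.2 -11.5]
[  4.5 -12.2]
[46.6 36. ]
[ 45.7 -38.4]
[-44.4 -40. ]
t 10.15 p [ 0.5356 -0.2977  0.1174] az 86.83 zt [-0.003  0.002 -1.   ] q [-0.51  0.49 -0.14  0.95  0.    1.12] F [ 0.   0.2 -0.3] g 15.7
```

```bash
python3 -m creep '[[[0,0,0],[0,2,40],0],[[0,0,0],[0,2,75],0],[[0,0,0],[0,2,84],0],[[0,0,0],[0,2,84],0],[[0,0,0],[0,2,84],0]]'; python3 -m creep '[[[0,0,0],[0,0,0],20],[[0,0,0],[0,0,0],23],[[0,0,0],[0,0,0],23],[[0,0,0],[0,0,-40],23],[[0,0,0],[0,0,-90],23]]'; python3 -m creep '[[[0,0,0],[0,0,0],23]]'; python3 look.py w9
```

```text
t: 10.78
position: [0.5385, -0.2958, 0.0356]
eef_rot: [0.725, 0.689, -0.0, -0.001]
force: [0.3, -0.3, -0.6]
gripper_width: 0.184
t: 11.4
position: [0.5377, -0.2963, 0.1251]
eef_rot: [0.725, 0.688, -0.0, -0.002]
force: [0.7, -0.9, -0.2]
gripper_width: 0.269
t: 11.52
position: [0.542, -0.2986, 0.1303]
eef_rot: [0.725, 0.688, 0.001, 0.004]
force: [0.5, -0.6, 0.2]
gripper_width: 0.271
t 11.53 p [ 0.542  -0.2986  0.1303] az 86.98 zt [ 0.008 -0.004 -1.   ] q [-0.5   0.48 -0.12  0.96  0.    1.12] F [ 0.5 -0.6  0.2] g 23.2
```

View pics/w9.png

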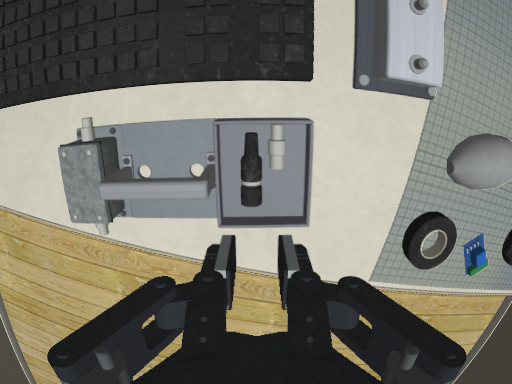

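```bash
python3 crop.py w9 205 320 110 235 4.6 w9a; python3 - <<'E'
from h import *
import pickle
i=pickle.load(open("w9.pkl","rb"))
for q in ((252,133),(251.5,207),(240.5,190),(262,190)):print(sledxy(onz("wrist",q,.018,i)))
for q in ((216,119),(313,120.5),(309,226)):print(sledxy(onz("wrist",q,.028,i)))
st()
E
```

```text
[34.6  8.9]
[-29.    9.4]
[-13.6  18.7]
[-13.6   0.5]
[47.  36.4]
[ 46.3 -38.3]
[-42.7 -39.8]
t 11.57 p [ 0.5405 -0.2978  0.1278] az 86.99 zt [ 0.005 -0.002 -1.   ] q [-0.5   0.48 -0.12  0.96  0.    1.12] F [-0.2  1.2 -0. ] g 22.6
```

View pics/w9a.png

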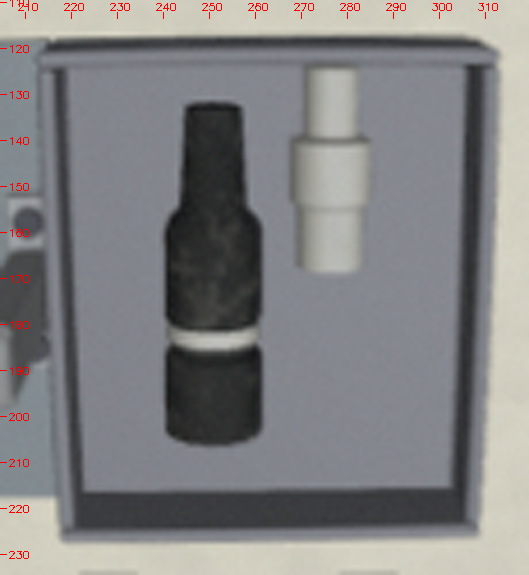

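The plug and adapter are both in the tray. The gap left for the heatsink is only about 36 mm, so I'll nudge the plug towards the wall with closed fingers.

```bash
python3 - <<'E'
from h import *
st();go(*tw(-15,-17),.09,87.0)
E
```

```text
t 11.57 p [ 0.5405 -0.2978  0.1278] az 86.99 zt [ 0.005 -0.002 -1.   ] q [-0.5   0.48 -0.12  0.96  0.    1.12] F [-0.2  1.2 -0. ] g 22.6
turn [0.005, 0.002, -0.0] shift [0.8, 25.4, 38.0] rows>= 1.0
```

```bash
python3 -m creep '[[[0,0,0],[0,26,30],0],[[0,0,0],[0,26,30],0],[[0,0,0],[0,26,60],0],[[0,0,0],[0,26,88],0],[[0,0,0],[0,26,88],0]]'; python3 -m creep '[[[0,0,0],[0,-5,0],0],[[0,0,0],[0,-9,0],0],[[0,0,0],[0,-13,0],0],[[0,0,0],[0,-17,0],0],[[0,0,0],[0,-17,0],0]]';python3 look.py w10
```

```text
t: 12.2
position: [0.5616, -0.2969, 0.0348]
eef_rot: [0.725, 0.688, -0.001, -0.003]
force: [-0.1, -0.5, -0.5]
gripper_width: 0.001
t: 12.82
position: [0.5475, -0.2974, 0.0378]
eef_rot: [0.726, 0.688, -0.0, 0.0]
force: [0.3, 0.8, 0.2]
gripper_width: -0.002
t 12.82 p [ 0.5475 -0.2974  0.0378] az 86.98 zt [ 0. -0. -1.] q [-0.5   0.58 -0.22  0.78 -0.    1.13] F [0.3 0.8 0.2] g -0.1
```

View pics/w10.png

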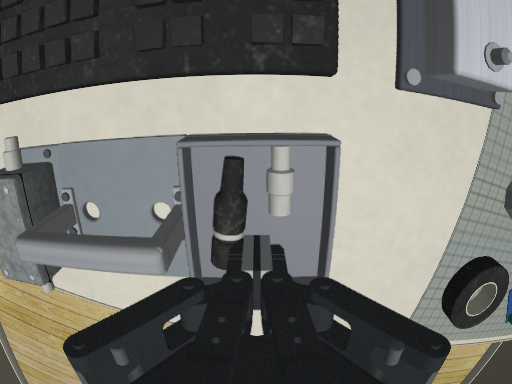

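```bash
python3 -m creep '[[[0,0,0],[2,-3,0],0],[[0,0,0],[4,-6,0],0],[[0,0,0],[4,-8,0],0],[[0,0,0],[4,-8,0],0]]';python3 -m creep '[[[0,0,0],[0,5,0],0],[[0,0,0],[0,6,-50],0],[[0,0,0],[0,6,-90],0],[[0,0,0],[0,6,-90],0]]';python3 look.py w11
```

```text
t: 13.38
position: [0.5399, -0.2928, 0.0376]
eef_rot: [0.725, 0.688, 0.0, -0.0]
force: [0.6, -0.1, 0.7]
gripper_width: -0.001
t: 13.88
position: [0.5489, -0.2947, 0.1312]
eef_rot: [0.725, 0.688, 0.001, 0.004]
force: [0.2, -0.0, -0.0]
gripper_width: 0.006
t 13.88 p [ 0.5489 -0.2947  0.1312] az 87.0 zt [ 0.007 -0.004 -1.   ] q [-0.49  0.49 -0.1   0.97  0.    1.13] F [ 0.2 -0.  -0. ] g 0.5
```

View pics/w11.png

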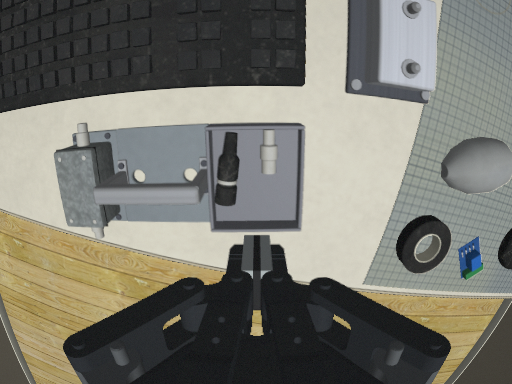

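```bash
python3 - <<'E'
from h import *
import pickle
i=pickle.load(open("w6.pkl","rb"))
for z in (0,.03,.06):print(z,"phone",onz("wrist",(416,70),z,i).round(3),onz("wrist",(416,275),z,i).round(3),onz("side",(285,240),z).round(3))
print("base",onz("side",(255,180),0.01),onz("side",(285,187),0.01), onz("scene",(225,172),.01),"post",onz("side",(285,170),.01))
# screen bottom tri: left bottom corner scene (172,158) side (197,118)
p,e=tri([ray("scene",(171,159)),ray("side",(197,122))]);print("scrL",p,e)
p,e=tri([ray("scene",(324,137)),ray("side",(381,135))]);print("scrR?",p,e)
st();go(.567,.0567,.11,82)
E
```

```text
0 phone [0.636 0.115 0.   ] [ 0.667 -0.081 -0.   ] [ 0.67  -0.091 -0.   ]
0.03 phone [0.619 0.111 0.03 ] [ 0.646 -0.059  0.03 ] [ 0.675 -0.122  0.03 ]
0.06 phone [0.602 0.107 0.06 ] [ 0.625 -0.037  0.06 ] [ 0.679 -0.153  0.06 ]
base [0.53468802 0.14274045 0.01      ] [0.63236116 0.12510481 0.01      ] [0.52087008 0.20937168 0.01      ] post [0.61691    0.21484992 0.01      ]
scrL [0.33117795 0.18630779 0.14991298] [np.float64(21.51671543487152), np.float64(21.51671543487146)]
scrR? [0.87710262 0.08834621 0.23356491] [np.float64(4.768237832838921), np.float64(4.768237832838639)]
t 13.93 p [ 0.5475 -0.2939  0.1291] az 87.0 zt [ 0.003 -0.002 -1.   ] q [-0.49  0.49 -0.11  0.97  0.    1.13] F [ 0.5 -0.3  0.4] g -0.0
turn [0.003, 0.001, 0.087] shift [351.2, 1.0, 18.5] rows>= 6.0
```

```bash
python3 crop.py a_scene 150 350 40 200 3.5 e1;python3 crop.py a_side 180 400 0 210 2.8 e2
```

```text
(no output)
```

View pics/e1.png

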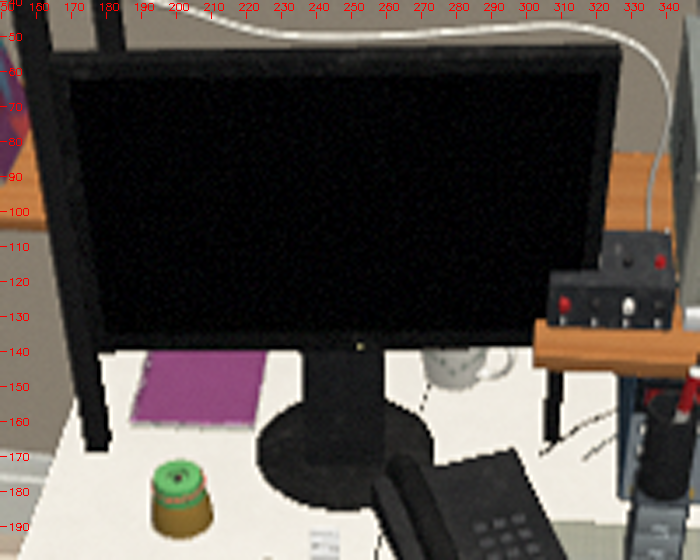

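View pics/e2.png

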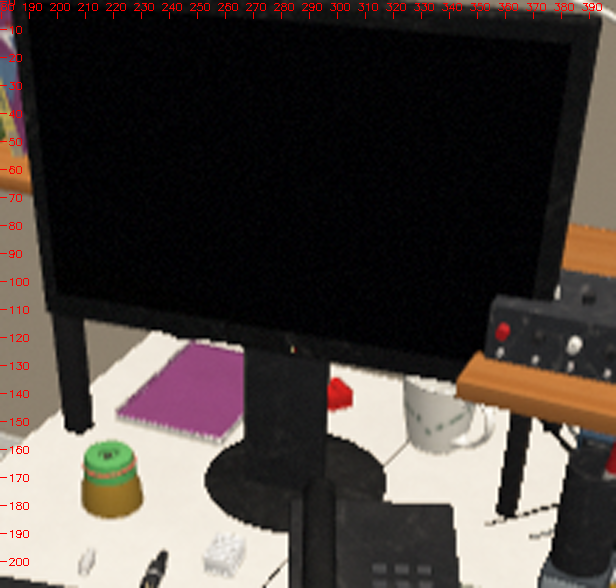

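```bash
python3 - <<'E'
from h import *
p,e=tri([ray("scene",(252.5,138.5)),ray("side",(283.5,124.5))]);print("logo",p,e)
p,e=tri([ray("scene",(178,139)),ray("side",(197,111))]);print("BL",p,e)
E
```

```text
logo [0.62279335 0.1371505  0.2173712 ] [np.float64(1.4188622059016862), np.float64(1.4188622059016944)]
BL [0.35544176 0.1810335  0.21484527] [np.float64(3.6253001308698964), np.float64(3.6253001308697423)]
```

Triangulated, the monitor's lower edge is at z≈0.215, y≈0.14, close to where the wrist camera would be over the heatsink. I'll turn the tool half round so the camera faces the robot's -y side.

```bash
python3 - <<'E'
from h import *
st();go(.567,-.03,.13,87)
E
python3 -m creep '[[[0,0,0.93],[263,5,0],48],[[0,0,0.93],[263,5,0],48],[[0,0,0.93],[263,5,0],48],[[0,0,0.93],[263,5,0],48],[[0,0,0.93],[263,5,0],48]]'; python3 -m creep '[[[0,0,0.93],[0,0,0],48],[[0,0,0.93],[0,0,0],48],[[0,0,0.93],[0,0,0],48],[[0,0,0.93],[0,0,0],48],[[0,0,0.93],[0,0,0],48]]'; python3 - <<'E'
from h import *
st();go(.567,.0567,.12,-98)
E
```

```text
t 13.93 p [ 0.5475 -0.2939  0.1291] az 87.0 zt [ 0.003 -0.002 -1.   ] q [-0.49  0.49 -0.11  0.97  0.    1.13] F [ 0.5 -0.3  0.4] g -0.0
turn [0.003, 0.002, -0.0] shift [264.6, 5.7, -1.3] rows>= 5.0
t: 14.55
position: [0.5635, -0.0279, 0.1257]
eef_rot: [0.952, 0.305, -0.002, -0.001]
force: [-0.6, -0.9, -0.2]
gripper_width: 0.561
t: 15.18
position: [0.553, -0.0893, 0.1258]
eef_rot: [0.995, -0.094, 0.0, -0.027]
force: [0.3, 0.0, -0.2]
gripper_width: 0.558
t 15.18 p [ 0.553  -0.0893  0.1258] az -10.78 zt [ 0.005  0.054 -0.999] q [-0.19  0.4  -0.27  0.91  0.05  3.14] F [ 0.3  0.  -0.2] g 47.7
turn [-0.039, 0.045, 1.522] shift [-13.6, -145.5, 13.7] rows>= 9.0
```

The last joint ran into its limit because I had the turn direction wrong (az = j1 − j6 + 180°). I'll turn the other way.

```bash
python3 -m creep '[[[0,0,0],[0,0,0],48]]'; python3 - <<'E'
from h import *
st();go(.56,-.05,.13,42)
E
```

```text
t: 15.3
position: [0.5516, -0.0926, 0.1257]
eef_rot: [0.995, -0.097, -0.001, -0.026]
force: [0.5, 0.5, -0.4]
gripper_width: 0.561
t 15.3 p [ 0.5516 -0.0926  0.1257] az -11.1 zt [ 0.004  0.052 -0.999] q [-0.19  0.4  -0.27  0.91  0.05  3.14] F [ 0.5  0.5 -0.4] g 47.9
turn [-0.051, -0.018, -0.927] shift [0.0, -43.6, -2.0] rows>= 5.0
```

```bash
python3 -m creep '[[[-0.05,-0.018,-0.927],[0,-44,-2],48],[[-0.05,-0.018,-0.927],[0,-44,-2],48],[[-0.05,-0.018,-0.927],[0,-44,-2],48],[[-0.05,-0.018,-0.927],[0,-44,-2],48],[[-0.05,-0.018,-0.927],[0,-44,-2],48]]'; python3 - <<'E'
from h import *
st();go(.567,-.03,.12,170)
E
```

```text
t: 15.92
position: [0.5609, -0.0462, 0.1304]
eef_rot: [0.931, 0.364, 0.001, -0.0]
force: [-0.8, -0.4, 0.1]
gripper_width: 0.561
t 15.93 p [ 0.5609 -0.0462  0.1304] az 42.7 zt [ 0.001  0.001 -1.   ] q [-0.08  0.4  -0.26  0.92  0.    2.31] F [-0.8 -0.4  0.1] g 47.9
turn [0.002, -0.001, -2.222] shift [15.4, -7.8, 10.5] rows>= 12.0
```

```bash
python3 -m creep '[[[0,0,-2.22],[15,-8,10],48],[[0,0,-2.22],[15,-8,10],48],[[0,0,-2.22],[15,-8,10],48],[[0,0,-2.22],[15,-8,10],48],[[0,0,-2.22],[15,-8,10],48]]' >/dev/null;python3 -m creep '[[[0,0,-2.6],[0,0,0],48],[[0,0,-2.6],[0,0,0],48],[[0,0,-2.6],[0,0,0],48],[[0,0,-2.6],[0,0,0],48],[[0,0,-2.6],[0,0,0],48]]'; python3 - <<'E'
from h import *
st();go(.567,.0567,.11,-98)
E
```

```text
t: 17.18
position: [0.5666, -0.0303, 0.1205]
eef_rot: [0.258, 0.966, 0.001, 0.0]
force: [0.6, -1.1, 1.1]
gripper_width: 0.563
t 17.18 p [ 0.5666 -0.0303  0.1205] az 150.13 zt [ 0.001  0.002 -1.   ] q [-0.05  0.41 -0.26  0.9   0.    0.47] F [ 0.6 -1.1  1.1] g 48.1
turn [0.001, 0.002, -1.952] shift [43.0, 75.6, 10.6] rows>= 11.0
```

```bash
python3 -m creep '[[[0,0,-0.93],[0,0,0],48],[[0,0,-0.93],[0,0,0],48],[[0,0,-0.93],[0,0,0],48],[[0,0,-0.93],[0,0,0],48],[[0,0,-0.93],[0,0,0],48]]' >/dev/null; python3 - <<'E'
from h import *
st();go(.567,.0567,.10,-98)
E
```

```text
t 17.8 p [ 0.5666 -0.0303  0.1205] az -156.6 zt [ 0.001  0.002 -1.   ] q [-0.05  0.41 -0.26  0.9   0.   -0.46] F [-0.2 -0.2  0.4] g 48.0
turn [-0.0, 0.002, -1.023] shift [-34.9, 79.7, 20.7] rows>= 6.0
```

```bash
python3 -m creep '[[[0,0,-1.023],[-35,80,20],48],[[0,0,-1.023],[-35,80,20],48],[[0,0,-1.023],[-35,80,20],48],[[0,0,-1.023],[-35,80,20],48],[[0,0,-1.023],[-35,80,20],48]]' >/dev/null;python3 -m creep '[[[0,0,-0.09],[0,0,0],48],[[0,0,-0.09],[0,0,0],48]]'; python3 look.py w12
```

```text
t: 18.68
position: [0.5676, 0.0568, 0.1009]
eef_rot: [-0.655, 0.756, -0.0, 0.001]
force: [-1.1, 0.5, 0.5]
gripper_width: 0.565
t 18.68 p [0.5676 0.0568 0.1009] az -98.14 zt [ 0.002  0.001 -1.   ] q [ 0.1   0.43 -0.28  0.85  0.   -1.33] F [-1.1  0.5  0.5] g 48.2
```

View pics/w12.png

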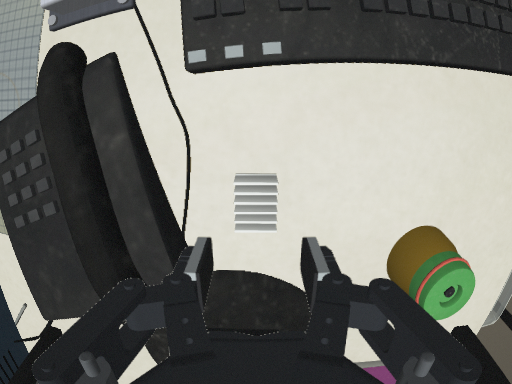

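```bash
python3 - <<'E'
from h import *
import pickle
i=pickle.load(open("w12.pkl","rb"))
H=np.array([onz("wrist",q,.024,i) for q in ((235,174),(277.5,173.5),(276.5,231),(235.5,231.5))]);print(H.round(4),H.mean(0))
st();g=H.mean(0);go(g[0],g[1],.031,-98)
E
```

```text
[[0.5797 0.0286 0.024 ]
 [0.5499 0.0324 0.024 ]
 [0.5558 0.0769 0.024 ]
 [0.5866 0.0729 0.024 ]] [0.56798842 0.05268979 0.024     ]
t 18.73 p [0.5678 0.0566 0.101 ] az -98.18 zt [ 0.002  0.001 -1.   ] q [ 0.1   0.43 -0.28  0.85  0.   -1.33] F [ 0.6 -0.9  0.1] g 48.0
turn [-0.002, 0.001, -0.003] shift [4.0, -0.6, 70.0] rows>= 2.0
```

```bash
python3 -m creep '[[[0,0,0],[2,0,40],48],[[0,0,0],[2,0,65],48],[[0,0,0],[2,0,70],48],[[0,0,0],[2,0,70],0],[[0,0,0],[2,0,70],0]]' 50; python3 -m creep '[[[0,0,0],[0,0,0],0],[[0,0,0],[0,0,0],0],[[0,0,0],[0,0,0],0]]'; python3 -m creep '[[[0,0,0],[0,0,-30],0],[[0,0,0],[0,0,-60],0],[[0,0,0],[15,0,-80],0],[[0,0,0],[15,0,-80],0]]'; python3 look.py w13;python3 - <<'E'
from h import *
go(*tw(-19.5,-9),.12,-93)
E
```

```text
t: 19.35
position: [0.5695, 0.0543, 0.0331]
eef_rot: [-0.655, 0.756, -0.001, 0.003]
force: [-0.0, -0.2, 0.6]
gripper_width: 0.357
t: 19.73
position: [0.5686, 0.0541, 0.0322]
eef_rot: [-0.655, 0.756, -0.001, 0.002]
force: [0.8, 0.0, -0.5]
gripper_width: 0.357
t: 20.23
position: [0.5673, 0.0388, 0.1136]
eef_rot: [-0.655, 0.756, -0.002, 0.003]
force: [0.1, 0.6, -1.0]
gripper_width: 0.356
t 20.23 p [0.5673 0.0388 0.1136] az -98.22 zt [ 0.007  0.001 -1.   ] q [ 0.07  0.42 -0.27  0.87  0.   -1.36] F [ 0.1  0.6 -1. ] g 30.4
turn [-0.005, 0.002, -0.091] shift [339.4, -40.3, -8.3] rows>= 6.0
```

View pics/w13.png

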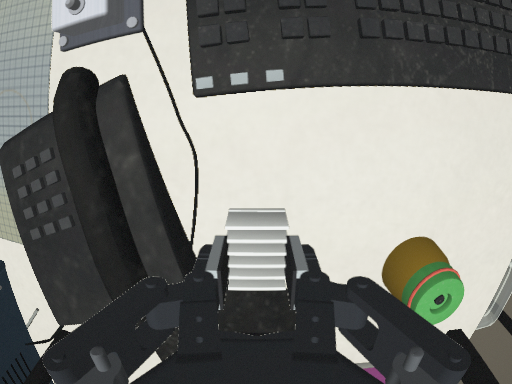

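```bash
python3 -m creep '[[[0,0,-0.091],[339,-40,-8],0],[[0,0,-0.091],[339,-40,-8],0],[[0,0,-0.091],[339,-40,-8],0],[[0,0,-0.091],[339,-40,-8],0],[[0,0,-0.091],[339,-40,-8],0]]';python3 - <<'E'
from h import *
st();go(*tw(-19.5,-9),.11,-93)
E
```

```text
t: 20.9
position: [0.5576, -0.2742, 0.1172]
eef_rot: [-0.689, 0.725, 0.0, 0.002]
force: [1.5, 0.3, -0.7]
gripper_width: 0.357
t 20.9 p [ 0.5576 -0.2742  0.1172] az -92.92 zt [ 0.002  0.003 -1.   ] q [-0.46  0.5  -0.12  0.95  0.   -1.98] F [ 1.5  0.3 -0.7] g 30.5
turn [-0.002, 0.003, 0.001] shift [28.3, -1.7, 7.1] rows>= 1.0
```

```bash
python3 -m creep '[[[0,0,0],[27,-2,0],0],[[0,0,0],[27,-2,0],0],[[0,0,0],[27,-2,0],0]]' ;python3 look.py w14;python3 crop.py w14 150 360 150 350 3 w14a;python3 - <<'E'
from h import *
go(*tw(-19.5,-9),.045,-93)
E
```

```text
t: 21.28
position: [0.5582, -0.2988, 0.1175]
eef_rot: [-0.689, 0.725, 0.001, 0.002]
force: [-0.2, 0.1, 0.1]
gripper_width: 0.357
t 21.27 p [ 0.5582 -0.2988  0.1175] az -92.9 zt [ 0.002  0.003 -1.   ] q [-0.49  0.52 -0.08  0.97  0.   -2.01] F [-0.2  0.1  0.1] g 30.5
turn [-0.002, 0.003, 0.002] shift [4.3, 0.5, 72.8] rows>= 2.0
```

View pics/w14.png

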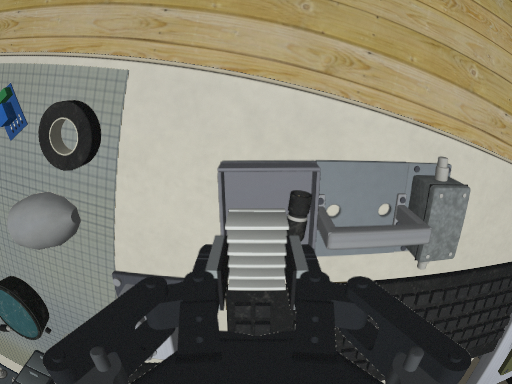

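```bash
python3 -m creep '[[[0,0,0],[4,0,40],0],[[0,0,0],[4,0,65],0],[[0,0,0],[4,0,72],0],[[0,0,0],[4,0,72],0],[[0,0,0],[4,0,72],0]]';python3 -m creep '[[[0,0,0],[0,0,0],38],[[0,0,0],[0,0,0],42],[[0,0,0],[0,0,-20],42],[[0,0,0],[0,0,-75],42],[[0,0,0],[0,0,-75],42]]' ;python3 -m creep '[[[0,0,0],[0,0,0],42]]';python3 look.py w15
```

```text
t: 21.95
position: [0.56, -0.3042, 0.0482]
eef_rot: [-0.689, 0.725, -0.002, 0.002]
force: [-0.3, -0.4, -0.5]
gripper_width: 0.358
t: 22.58
position: [0.562, -0.3062, 0.1271]
eef_rot: [-0.689, 0.725, -0.006, 0.003]
force: [0.4, -0.3, -0.5]
gripper_width: 0.495
t: 22.7
position: [0.5587, -0.3044, 0.1221]
eef_rot: [-0.689, 0.725, -0.001, 0.002]
force: [0.5, 0.5, -0.2]
gripper_width: 0.494
t 22.7 p [ 0.5587 -0.3044  0.1221] az -92.95 zt [ 0.004  0.001 -1.   ] q [-0.5   0.52 -0.07  0.98  0.   -2.02] F [ 0.5  0.5 -0.2] g 42.2
```

View pics/w15.png

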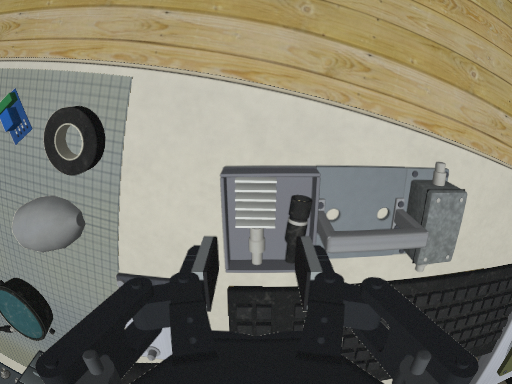

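All three parts are in the tray: heatsink at (256,204), adapter at (257,247), plug at (298,228). Now I go above the bar with the tool turned 90°.

```bash
python3 - <<'E'
from h import *
st();go(.447,-.2772,.16,177)
E
```

```text
t 22.75 p [ 0.558  -0.3039  0.1211] az -92.95 zt [ 0.003  0.002 -1.   ] q [-0.5   0.52 -0.07  0.98  0.   -2.02] F [-0.6 -0.3 -0.9] g 42.5
turn [-0.0, 0.003, 1.572] shift [-21.1, 112.1, -39.1] rows>= 9.0
```

```bash
python3 -m creep '[[[0,0,1.571],[-21,112,-39],42],[[0,0,1.571],[-21,112,-39],42],[[0,0,1.571],[-21,112,-39],42],[[0,0,1.571],[-21,112,-39],42],[[0,0,1.571],[-21,112,-39],42]]' >/dev/null;python3 - <<'E'
from h import *
st();go(.447,-.2772,.16,177)
E
```

```text
t 23.38 p [ 0.4465 -0.2769  0.159 ] az -147.02 zt [ 0.001  0.003 -1.   ] q [-0.56  0.32 -0.3   0.95  0.   -1.13] F [ 0.3 -0.3  0.8] g 42.0
turn [0.002, 0.002, 0.628] shift [-0.3, -0.5, -1.0] rows>= 4.0
```

```bash
python3 -m creep '[[[0,0,0.628],[0,0,0],42],[[0,0,0.628],[0,0,0],42],[[0,0,0.628],[0,0,0],42],[[0,0,0.628],[0,0,0],42],[[0,0,0.628],[0,0,0],42]]' >/dev/null;python3 look.py w16; python3 crop.py w16 180 340 130 330 3 w16a
```

```text
t 24.0 p [ 0.4467 -0.277   0.159 ] az 177.41 zt [ 0.001  0.003 -1.   ] q [-0.56  0.32 -0.3   0.95  0.   -0.51] F [-0.2  0.4  1. ] g 41.9
```

View pics/w16.png

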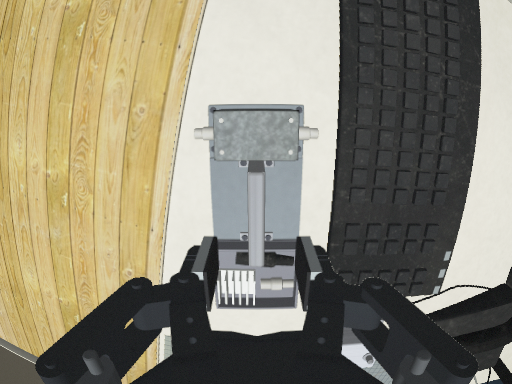

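View pics/w16a.png

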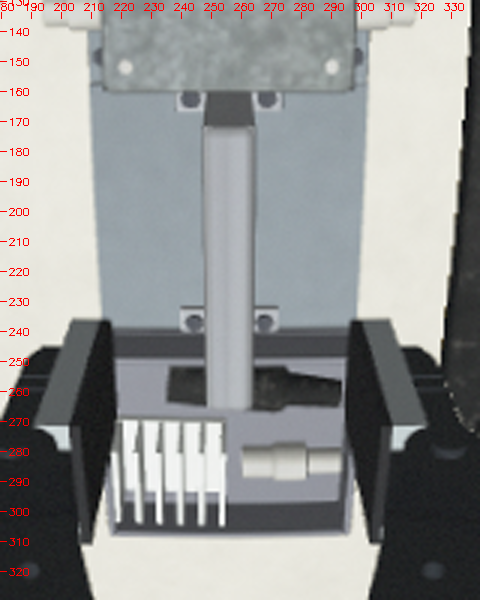

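```bash
cat > sf2.py <<'E'
from fit import *
import pickle
i=pickle.load(open("w16.pkl","rb"))
O=[((247.5,171.2),(-7,51,63)),((264.2,171.2),(7,51,63)),((248.2,265.5),(-7,-35,63)),((263.2,265.5),(7,-35,63)),((209,105),(-45,102,6)),((303.5,105),(45,102,6)),((216,307.2),(-45,-114,28)),((295,307.2),(45,-114,28))]
for zf in (0,1):
    x,r=fit([("wrist",i,p,l) for p,l in O],[.475,-.278,1.52,0],zf);print(x.round(4),np.degrees(x[2]),r.round(1).tolist())
E
python3 sf2.py
```

```text
[ 0.4747 -0.2782  1.5243] 87.33650176707187 [[-0.6, -0.2], [0.8, -0.2], [-0.5, 1.2], [0.4, 1.2], [-1.1, -1.5], [0.8, -1.2], [-0.7, 0.7], [0.8, 0.9]]
[ 0.476  -0.2782  1.5243 -0.0038] 87.33501723834351 [[-0.5, 0.2], [0.7, 0.2], [-0.4, 0.1], [0.3, 0.1], [-0.4, -0.2], [0.2, 0.1], [-0.3, -0.6], [0.3, -0.4]]
```

```bash
python3 -m creep '[[[0,0,0],[0,0,50],42],[[0,0,0],[0,0,90],42],[[0,0,0],[0,0,105],42],[[0,0,0],[0,0,105],42]]'; python3 -m creep '[[[0,0,0],[0,0,0],0],[[0,0,0],[0,0,0],0],[[0,0,0],[0,0,0],0],[[0,0,0],[0,0,0],0],[[0,0,0],[0,0,0],0]]' 110; python3 - <<'E'
from h import *
st()
E
```

```text
t: 24.55
position: [0.4474, -0.277, 0.0547]
eef_rot: [0.023, 1.0, 0.001, 0.001]
force: [0.2, -0.0, -0.2]
gripper_width: 0.493
t: 25.18
position: [0.4494, -0.2779, 0.0573]
eef_rot: [0.023, 1.0, 0.0, 0.004]
force: [-0.8, 1.4, 6.3]
gripper_width: 0.137
t 25.18 p [ 0.4494 -0.2779  0.0573] az 177.38 zt [ 0.007  0.    -1.   ] q [-0.56  0.42 -0.45  0.7   0.   -0.51] F [-0.8  1.4  6.3] g 11.7
```

```bash
python3 -m creep '[[[0,0,0],[0,0,-10],0],[[0,0,0],[0,0,-20],0],[[0,0,0],[0,0,-30],0],[[0,0,0],[0,0,-30],0],[[0,0,0],[0,0,-30],0]]'; python3 look.py w17; python3 - <<'E'
from h import *
print(np.round(manip.get_obs()["torque"],2)); f=manip.grab_frame("side");cv2.imwrite("pics/s17.png",f[:,:,::-1])
E
python3 crop.py s17 90 310 180 330 3.4 s17a
```

```text
t: 25.8
position: [0.4478, -0.2774, 0.0853]
eef_rot: [0.023, 1.0, 0.001, 0.002]
force: [-0.1, 1.0, -7.3]
gripper_width: 0.137
t 25.8 p [ 0.4478 -0.2774  0.0853] az 177.36 zt [ 0.003  0.001 -1.   ] q [-0.56  0.39 -0.41  0.77  0.   -0.51] F [-0.1  1.  -7.3] g 11.7
[-0.05  0.03 -0.04]
```

View pics/w17.png

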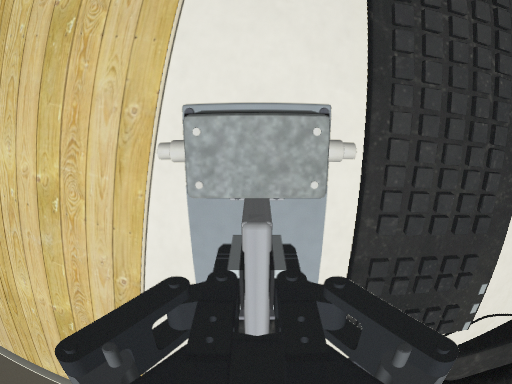

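View pics/s17a.png

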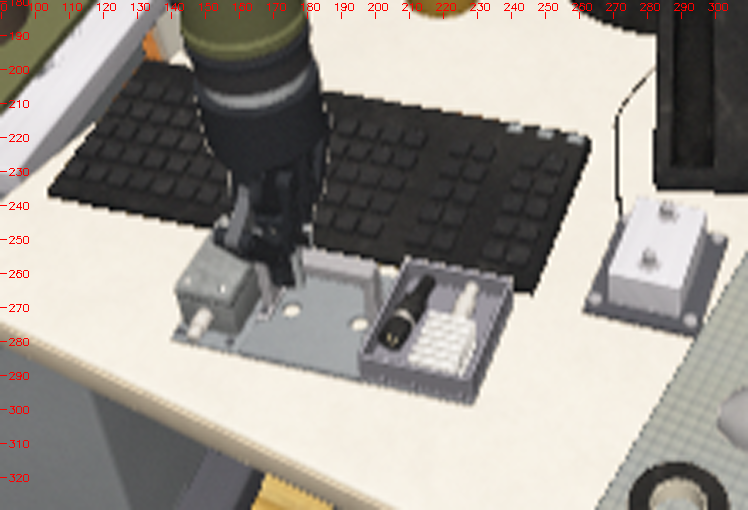

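Lifted level: −7.3 N on the wrist, torques ≤0.05 N m, kit seen in the tray in the side view. Next I turn towards the dock's direction, keeping clear, and measure the dock again.

```bash
python3 - <<'E'
from h import *
p,e=tri([ray("scene",(278.7,216)),ray("side",(297,233))]);print("phone end",p,e)
st();go(.53,-.27,.20,86)
E
```

```text
phone end [ 0.6933174  -0.02801288 -0.02844175] [np.float64(0.04400453501921931), np.float64(0.04400453501923755)]
t 25.9 p [ 0.4476 -0.2772  0.085 ] az 177.36 zt [ 0.003  0.002 -1.   ] q [-0.56  0.39 -0.41  0.77  0.   -0.51] F [ 0.6  0.6 -6.9] g 11.6
turn [0.004, 0.001, 1.595] shift [-82.3, 11.2, -114.8] rows>= 9.0
```

```bash
python3 -m creep '[[[0,0,0],[-10,0,-15],0],[[0,0,0],[-25,0,-40],0],[[0,0,0],[-45,5,-65],0],[[0,0,0],[-65,8,-90],0],[[0,0,0.04],[-78,10,-108],0]]';python3 -m creep '[[[0,0,0.1],[-4,0,-7],0],[[0,0,0.2],[-4,0,-7],0],[[0,0,0.3],[-4,0,-7],0],[[0,0,0.4],[-4,0,-7],0],[[0,0,0.5],[-4,0,-7],0]]';python3 -m creep '[[[0,0,0.1],[0,0,0],0],[[0,0,0.2],[0,0,0],0],[[0,0,0.3],[0,0,0],0],[[0,0,0.4],[0,0,0],0],[[0,0,0.5],[0,0,0],0]]'; python3 -m creep '[[[0,0,0.1],[0,0,0],0],[[0,0,0.2],[0,0,0],0],[[0,0,0.3],[0,0,0],0],[[0,0,0.4],[0,0,0],0],[[0,0,0.5],[0,0,0],0]]';python3 - <<'E'
from h import *
st();go(.53,-.27,.20,86)
E
```

```text
t: 26.52
position: [0.527, -0.2711, 0.1943]
eef_rot: [0.043, 0.999, 0.001, 0.002]
force: [-0.1, -0.2, -7.4]
gripper_width: 0.137
t: 27.15
position: [0.5294, -0.2713, 0.1998]
eef_rot: [0.29, 0.957, 0.001, 0.001]
force: [0.0, -0.5, -7.5]
gripper_width: 0.135
t: 27.78
position: [0.5293, -0.2713, 0.1998]
eef_rot: [0.518, 0.855, 0.001, 0.0]
force: [0.8, -0.0, -8.3]
gripper_width: 0.138
t: 28.4
position: [0.5293, -0.2713, 0.1998]
eef_rot: [0.714, 0.701, 0.001, -0.0]
force: [0.3, -1.3, -7.9]
gripper_width: 0.139
t 28.4 p [ 0.5293 -0.2713  0.1998] az 88.94 zt [ 0.002  0.002 -1.   ] q [-0.47  0.4  -0.06  1.11  0.    1.11] F [ 0.3 -1.3 -7.9] g 11.8
turn [0.002, -0.002, 0.051] shift [1.3, 0.6, -0.2] rows>= 1.0
```

```bash
python3 -m creep '[[[0,0,0.05],[0,0,0],0],[[0,0,0.05],[0,0,0],0],[[0,0,0.05],[0,0,0],0]]' >/dev/null;python3 look.py w18;python3 crop.py w18 320 470 20 190 3.4 w18a
```

```text
t 28.77 p [ 0.5296 -0.2714  0.2003] az 86.3 zt [ 0.003  0.002 -1.   ] q [-0.47  0.4  -0.06  1.11  0.    1.16] F [-0.2 -0.  -7.1] g 11.9
```

View pics/w18.png

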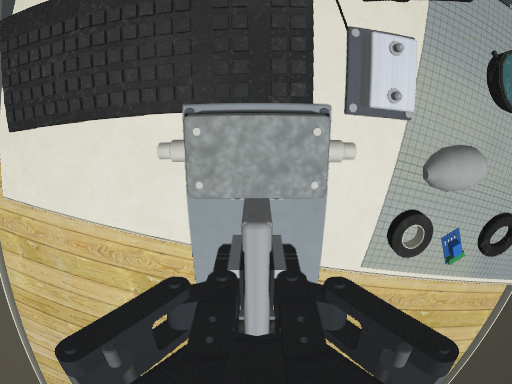

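View pics/w18a.png

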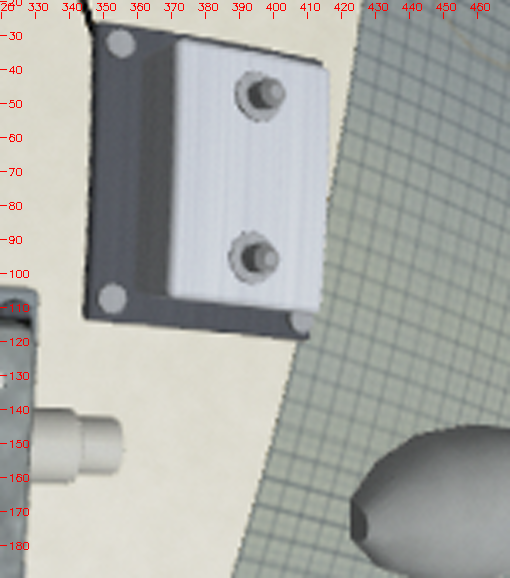

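```bash
cat > df.py <<'E'
import io,contextlib
with contextlib.redirect_stdout(io.StringIO()):
    from sf import *
k=pickle.load(open("w18.pkl","rb"))
A=lambda u,v:(320+u/3.4-.5,20+v/3.4-.5)
D3=[(A(177,39),(-27,40,40)),(A(327,70),(27,40,40)),(A(321,310),(27,-40,40)),(A(168,297),(-27,-40,40)),(A(271,94),(0,25,53)),(A(266,259),(0,-25,53)),(A(258,97),(0,25,40)),(A(251,257),(0,-25,40))]
SS=[("scene",None,(282,225.5),(0,25,50)),("scene",None,(283.5,236.7),(0,-25,50)),("side",None,(285.8,241.2),(0,25,50)),("side",None,(280.5,255.2),(0,-25,50))]
o3=[("wrist",k,p,l) for p,l in D3];o2=[("wrist",j,p,l) for p,l in D2];o1=[("wrist",i,p,l) for p,l in D]
for nm,o in (("w18",o3),("w18 pins",o3[4:]),("w18+w4",o3+o2),("all w",o3+o2+o1),("ext",SS),("all",o3+o2+o1+SS)):
  for zf in (0,1):
    x,r=fit(o,[.677,-.165,-.07,0],zf);print(nm,x.round(4),np.degrees(x[2]).round(2),r[:12].round(1).tolist() if nm in("w18","ext") else np.sqrt((r**2).mean()).round(2))
E
python3 df.py
```

```text
w18 [ 0.677  -0.1663 -0.082 ] -4.7 [[-0.8, -1.0], [1.4, -1.2], [0.2, 2.0], [-0.7, 0.6], [1.1, -0.8], [0.8, 0.1], [-0.7, 0.0], [-0.3, 0.5]]
w18 [ 0.681  -0.1656 -0.0769 -0.0086] -4.41 [[-0.4, 0.3], [0.5, -0.5], [-0.3, 0.7], [0.2, -0.3], [0.7, -0.0], [0.7, -0.6], [-1.0, 0.7], [-0.3, -0.2]]
w18 pins [ 0.6767 -0.1664 -0.0872] -5.0 0.63
w18 pins [ 0.6791 -0.166  -0.0827 -0.0048] -4.74 0.55
w18+w4 [ 0.6766 -0.1658 -0.074 ] -4.24 1.31
w18+w4 [ 0.6806 -0.165  -0.0718 -0.0079] -4.12 0.76
all w [ 0.6765 -0.166  -0.0747] -4.28 1.24
all w [ 0.6808 -0.1651 -0.0734 -0.0085] -4.21 0.76
ext [ 0.6776 -0.1706 -0.0916] -5.25 [[0.2, 0.0], [0.4, -0.1], [-0.1, -0.2], [-0.3, 0.0]]
ext [ 0.6775 -0.1671 -0.0922 -0.0039] -5.29 [[-0.1, 0.0], [0.1, -0.2], [0.1, -0.0], [-0.1, 0.1]]
all [ 0.6765 -0.166  -0.075 ] -4.3 1.2
all [ 0.6797 -0.1653 -0.073  -0.0065] -4.18 0.77
```

```bash
python3 - <<'E'
from h import *
st();go(.58,-.22,.20,85.3)
E
python3 -m creep '[[[0,0,0],[12,10,0],0],[[0,0,0.007],[27,24,0],0],[[0,0,0.017],[42,38,0],0],[[0,0,0.017],[55,47,0],0],[[0,0,0.017],[55,47,0],0]]'; python3 -m creep '[[[0,0,0],[0,0,0],0],[[0,0,0],[0,0,0],0]]' >/dev/null; python3 look.py w19;python3 crop.py w19 330 500 90 260 3.4 w19a
```

```text
t 28.82 p [ 0.5298 -0.2715  0.2004] az 86.3 zt [ 0.003  0.001 -1.   ] q [-0.47  0.4  -0.06  1.11  0.    1.16] F [-0.6 -0.5 -7.6] g 11.4
turn [0.003, -0.002, 0.017] shift [54.6, 46.8, 0.6] rows>= 2.0
t: 29.45
position: [0.5813, -0.2183, 0.2009]
eef_rot: [0.735, 0.678, 0.002, 0.001]
force: [0.4, -0.6, -7.9]
gripper_width: 0.138
t 29.7 p [ 0.5799 -0.2202  0.201 ] az 85.25 zt [ 0.003  0.001 -1.   ] q [-0.36  0.44  0.01  1.14  0.    1.29] F [-0.3  1.3 -8.2] g 11.9
```

View pics/w19.png

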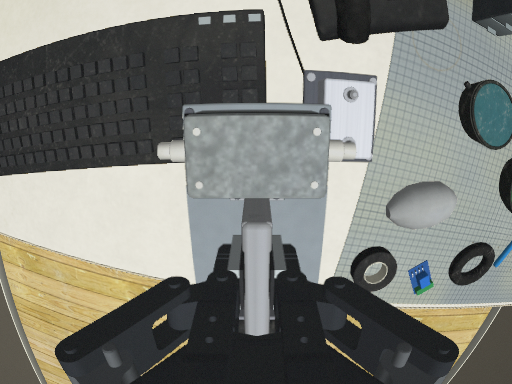

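View pics/w19a.png

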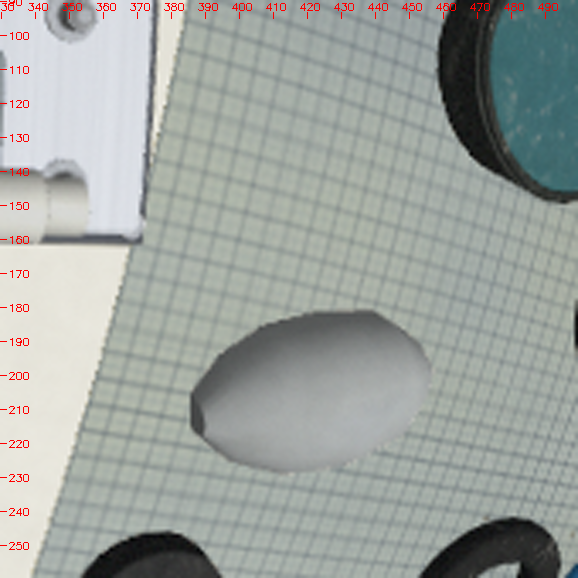

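```bash
python3 -m creep '[[[0,0,0],[-12,0,0],0],[[0,0,0],[-26,0,0],0],[[0,0,0],[-26,0,0],0],[[0,0,0],[-26,0,0],0]]'>/dev/null; python3 look.py w20;python3 crop.py w20 290 390 40 160 4.8 w20a
```

```text
t 30.25 p [ 0.5781 -0.2459  0.2009] az 85.25 zt [ 0.004  0.002 -1.   ] q [-0.4   0.46  0.04  1.15  0.    1.25] F [-0.2 -0.2 -6.9] g 11.3
```

View pics/w20a.png

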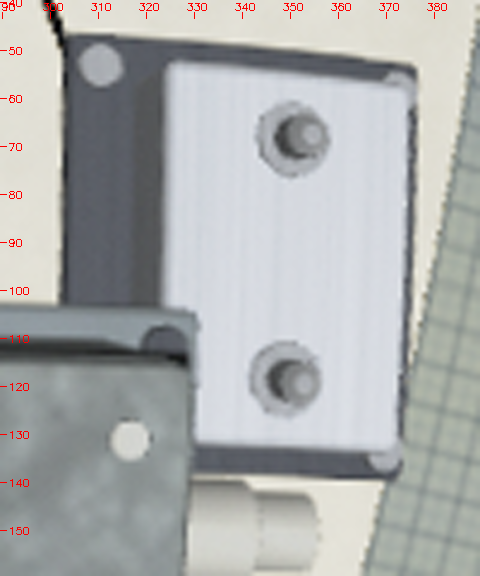

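```bash
cat > df2.py <<'E'
import io,contextlib
with contextlib.redirect_stdout(io.StringIO()):
    from df import *
q=pickle.load(open("w20.pkl","rb"))
B=lambda u,v:(290+u/4.8-.5,40+v/4.8-.5)
D4=[(B(308,134),(0,25,53)),(B(299,381),(0,-25,53)),(B(292,139),(0,25,40)),(B(286,380),(0,-25,40)),(B(166,62),(-27,40,40)),(B(410,83),(27,40,40)),(B(400,448),(27,-40,40))]
o4=[("wrist",q,p,l) for p,l in D4]
for nm,o in (("pins",o4[:4]),("tops",o4[:2]),("w20",o4),("18+20 pins",o4[:4]+o3[4:]),("18,20,ext pins",o4[:4]+o3[4:]+SS)):
  for zf in (0,1):
    if nm=="tops" and zf: continue
    x,r=fit(o,[.677,-.165,-.07,0],zf);print(nm,x.round(4),np.degrees(x[2]).round(2),r.round(1).tolist())
E
python3 df2.py
```

```text
pins [ 0.6772 -0.1662 -0.083 ] -4.76 [[0.4, -0.1], [0.6, 0.5], [-0.4, -0.0], [-0.7, -0.3]]
pins [ 0.6777 -0.1662 -0.0827 -0.0014] -4.74 [[0.4, 0.0], [0.6, 0.4], [-0.4, 0.1], [-0.7, -0.5]]
tops [ 0.6767 -0.166  -0.0889] -5.09 [[0.0, -0.3], [-0.0, 0.3]]
w20 [ 0.6774 -0.1662 -0.0751] -4.3 [[0.4, -0.1], [1.0, 0.6], [-0.4, 0.0], [-0.3, -0.3], [-0.8, -0.8], [0.3, -0.4], [-0.1, 1.5]]
w20 [ 0.6792 -0.1661 -0.0737 -0.0051] -4.22 [[0.4, 0.2], [1.1, -0.1], [-0.4, 0.3], [-0.2, -0.9], [-0.3, -0.2], [-0.1, -0.0], [-0.3, 0.6]]
18+20 pins [ 0.677  -0.1662 -0.0862] -4.94 [[0.3, -0.0], [0.4, 0.6], [-0.5, 0.1], [-1.0, -0.3], [1.2, -0.8], [0.8, -0.0], [-0.6, -0.0], [-0.4, 0.4]]
18+20 pins [ 0.6782 -0.1661 -0.0831 -0.003 ] -4.76 [[0.4, 0.1], [0.6, 0.2], [-0.4, 0.2], [-0.7, -0.6], [0.9, -0.4], [0.6, -0.1], [-0.9, 0.3], [-0.6, 0.3]]
18,20,ext pins [ 0.6771 -0.1664 -0.0863] -4.95 [[0.4, 0.1], [0.4, 0.7], [-0.5, 0.2], [-0.9, -0.2], [1.3, -0.7], [0.8, 0.1], [-0.5, 0.1], [-0.3, 0.5], [-0.2, -0.9], [-0.0, -1.1], [-0.1, -1.4], [-0.1, -1.3]]
18,20,ext pins [ 0.6784 -0.1662 -0.0834 -0.0038] -4.78 [[0.3, 0.2], [0.6, 0.1], [-0.5, 0.3], [-0.7, -0.7], [0.7, -0.3], [0.4, -0.1], [-1.0, 0.5], [-0.7, 0.3], [0.1, -0.2], [0.3, -0.4], [0.4, -0.3], [0.5, -0.1]]
```

```bash
python3 crop.py w20 150 360 90 290 3 w20b; python3 - <<'E'
from h import *
st()
E
```

```text
t 30.3 p [ 0.5781 -0.2456  0.2009] az 85.27 zt [ 0.004  0.002 -1.   ] q [-0.4   0.46  0.04  1.15  0.    1.25] F [-0.2  0.3 -6.8] g 12.0
```

View pics/w20b.png

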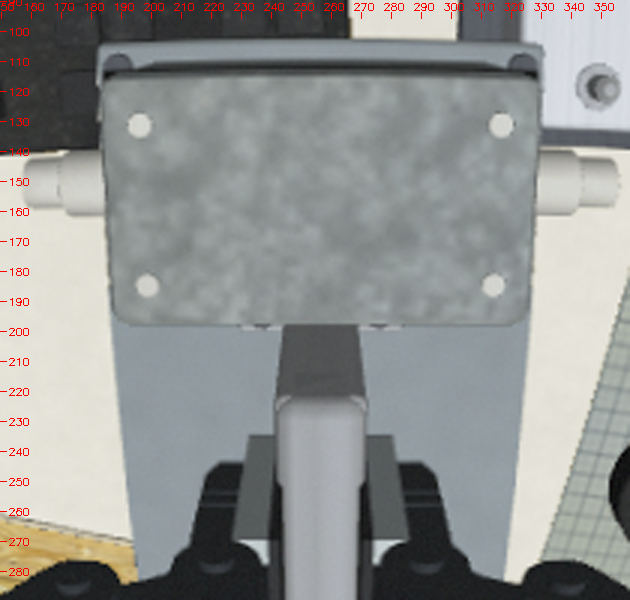

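```bash
python3 - <<'E'
from fit import *
import pickle
q=pickle.load(open("w20.pkl","rb"))
B=lambda u,v:(150+u/3-.5,90+v/3-.5)
O=[(B(98,45),(-45,102,6)),(B(545,45),(45,102,6)),(B(277,400),(-7,51,63)),(B(366,400),(7,51,63))]
x,r=fit([("wrist",q,p,l) for p,l in O],[.578+.002,-.246-.028,-.08,.145],True);print(x.round(4),np.degrees(x[2])+90,r.round(1).tolist())
a=x[2]+np.pi/2;ey=np.array([np.cos(a),np.sin(a)]);print("plate_middle",x[:2]+.008*ey,"grip y mm",(np.array([.5781,-.2457])-x[:2])@ey*1000)
E
python3 - <<'E'
import sys;sys.path.insert(0,".")
from h import *
a=np.radians(85.25);ey=np.array([np.cos(a),np.sin(a)]);d=np.array([.6773,-.1662]);g=d+.020*ey;print(g)
st();go(g[0],g[1],.20,85.25)
E
```

```text
[ 0.5773 -0.2709 -0.0816  0.1432] 85.32527208889405 [[-0.2, 0.2], [0.1, 0.3], [-0.8, -0.2], [1.0, -0.2]]
plate_middle [ 0.57796623 -0.26291979] grip y mm 25.17340568179528
[ 0.67895616 -0.14626869]
t 30.3 p [ 0.5781 -0.2456  0.2009] az 85.27 zt [ 0.004  0.002 -1.   ] q [-0.4   0.46  0.04  1.15  0.    1.25] F [-0.2  0.3 -6.8] g 12.0
turn [0.003, -0.002, 0.0] shift [107.3, 92.3, 1.4] rows>= 3.0
```

```bash
python3 -m creep '[[[0,0,0],[15,12,0],0],[[0,0,0],[40,34,0],0],[[0,0,0],[65,56,0],0],[[0,0,0],[90,77,0],0],[[0,0,0],[106,91.5,0],0]]'; python3 -m creep '[[[0,0,0],[0,0,8],0],[[0,0,0],[0,0,22],0],[[0,0,0],[0,0,36],0],[[0,0,0],[0,0,48],0],[[0,0,0],[0,0,54],0]]'; python3 -m creep '[[[0,0,0],[0,0,0],0],[[0,0,0],[0,0,0],0],[[0,0,0],[0,0,0],0]]'; python3 look.py w21; python3 - <<'E'
from h import *
for n in("side","scene"):
    f=manip.grab_frame(n);cv2.imwrite(f"pics/{n[:2]}21.png",f[:,:,::-1])
E
python3 crop.py si21 200 360 170 320 5 si21a;python3 crop.py sc21 220 350 170 290 6 sc21a
```

```text
t: 30.92
position: [0.68, -0.1445, 0.2012]
eef_rot: [0.735, 0.678, 0.002, 0.001]
force: [-0.3, -0.4, -7.7]
gripper_width: 0.137
t: 31.55
position: [0.6773, -0.1478, 0.146]
eef_rot: [0.736, 0.677, 0.001, -0.0]
force: [0.3, 0.0, -7.2]
gripper_width: 0.135
t: 31.92
position: [0.6789, -0.1476, 0.1483]
eef_rot: [0.736, 0.677, 0.002, 0.001]
force: [-0.2, 0.2, -7.4]
gripper_width: 0.14
t 31.93 p [ 0.6789 -0.1476  0.1483] az 85.29 zt [ 0.005  0.001 -1.   ] q [-0.21  0.6   0.14  1.11  0.    1.44] F [-0.2  0.2 -7.4] g 11.9
```

View pics/si21a.png

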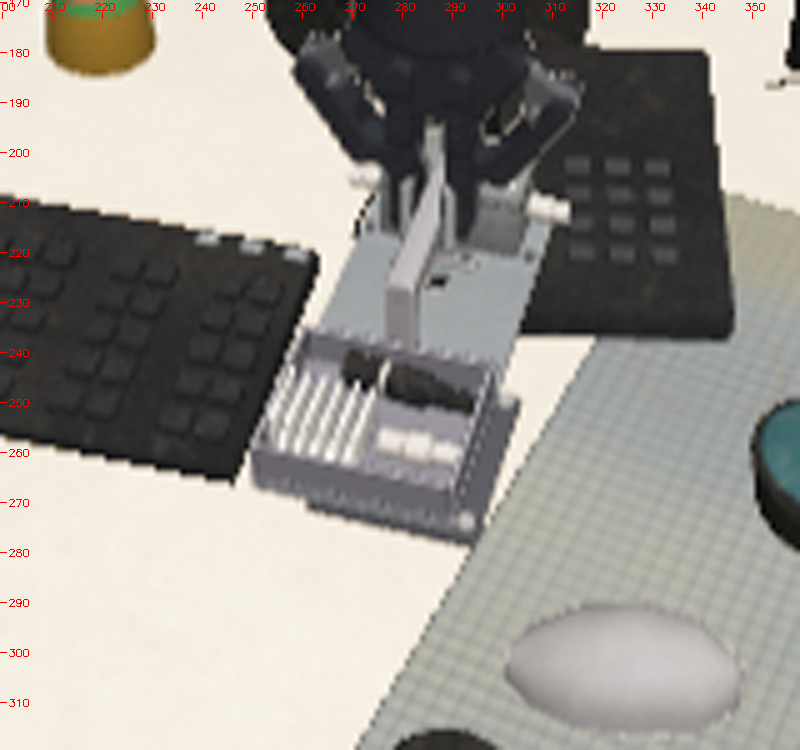

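View pics/sc21a.png

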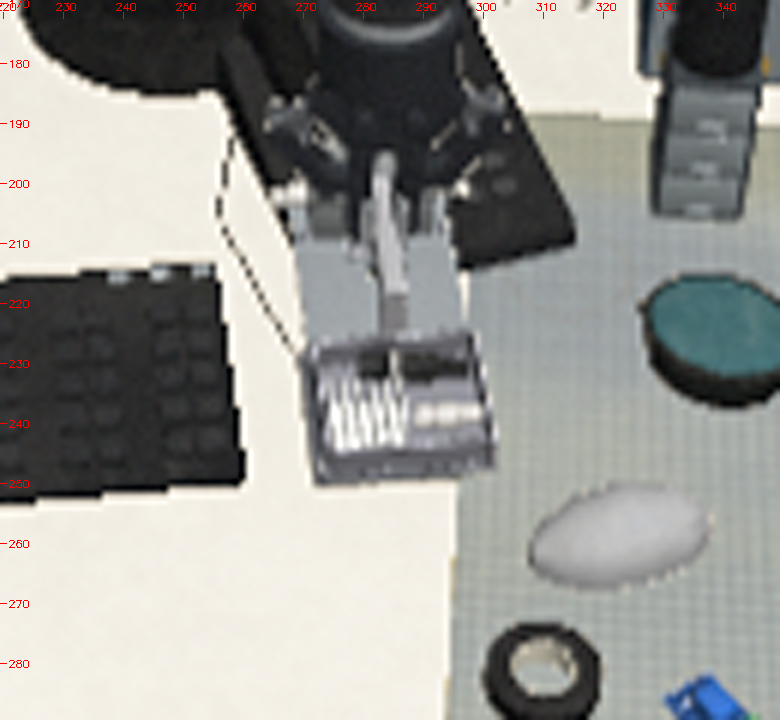

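View pics/w21.png

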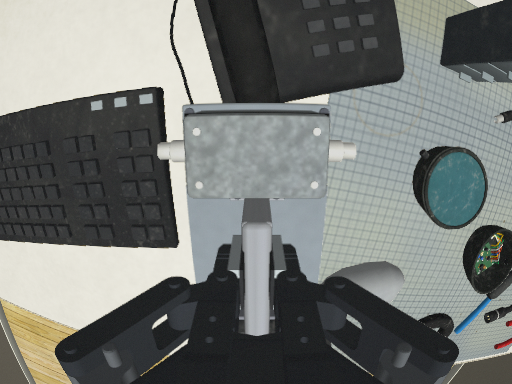

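```bash
cat > ff.py <<'E'
from fit import *
S=lambda u,v:(200+u/5-.5,170+v/5-.5)
C=lambda u,v:(220+u/6-.5,170+v/6-.5)
O=[("side",None,S(387,287),(-7,-35,63)),("side",None,S(415,288),(7,-35,63)),("side",None,S(303,331),(-45,-36,28)),("side",None,S(496,366),(45,-36,28)),("side",None,S(253,453),(-45,-114,28)),("side",None,S(457,497),(45,-114,28)),
("scene",None,C(382,292),(-7,-35,63)),("scene",None,C(408,292),(7,-35,63)),("scene",None,C(302,345),(-45,-36,28)),("scene",None,C(478,333),(45,-36,28)),("scene",None,C(314,466),(-45,-114,28)),("scene",None,C(495,446),(45,-114,28))]
for nm,o in (("both",O),("side",O[:6]),("scene",O[6:])):
    x,r=fit(o,[.675,-.17,-.08,.09],True)
    a=x[2]+np.pi/2;ey=np.array([np.cos(a),np.sin(a)])
    print(nm,x.round(4),"yaw",np.degrees(x[2]).round(2),"plate_mid",(x[:2]+.008*ey).round(4),r.round(1).tolist())
E
python3 ff.py
```

```text
both [ 0.6766 -0.1682 -0.0715  0.0826] yaw -4.09 plate_mid [ 0.6771 -0.1603] [[-0.3, -0.2], [0.2, 0.8], [0.2, -0.3], [0.1, 0.2], [-0.1, -0.6], [-0.1, -0.8], [-0.4, 0.9], [-0.4, 0.6], [1.1, 0.4], [-0.8, 0.5], [1.9, -1.2], [0.2, 0.0]]
side [ 0.6773 -0.1745 -0.0638  0.0884] yaw -3.65 plate_mid [ 0.6778 -0.1666] [[-0.4, -0.1], [0.2, 0.8], [-0.1, -0.2], [0.3, 0.2], [-0.2, -0.1], [0.3, -0.4]]
scene [ 0.6641 -0.22   -0.099   0.1436] yaw -5.67 plate_mid [ 0.6649 -0.212 ] [[-0.6, 0.0], [-0.3, -0.2], [0.2, -0.2], [-0.1, 0.3], [0.4, -0.8], [0.4, 1.0]]
```

```bash
cat >> ff.py <<'E'
print()
for z in (86,88,90,92):
  for nm,o in (("both",O),("side",O[:6]),("scene",O[6:])):
    o=[(c,i,p,(l[0],l[1],l[2]+z)) for c,i,p,l in o]
    x,r=fit(o,[.675,-.17,-.08,.09],False)
    a=x[2]+np.pi/2;ey=np.array([np.cos(a),np.sin(a)])
    print(z,nm,"yaw",np.degrees(x[2]).round(2),"plate_mid",(x[:2]+.008*ey).round(4),np.sqrt((r**2).mean()).round(2))
E
python3 ff.py | tail -12
python3 - <<'E'
import io,contextlib
with contextlib.redirect_stdout(io.StringIO()):
    import sys;sys.path.insert(0,".")
    from df import *
for o in (SS[:2],SS[2:]):
    x,r=fit(o,[.677,-.165,-.07,0],False);print(x.round(4),r.round(2).tolist())
E
```

```text
both [ 0.6766 -0.1682 -0.0715  0.0826] yaw -4.09 plate_mid [ 0.6771 -0.1603] [[-0.3, -0.2], [0.2, 0.8], [0.2, -0.3], [0.1, 0.2], [-0.1, -0.6], [-0.1, -0.8], [-0.4, 0.9], [-0.4, 0.6], [1.1, 0.4], [-0.8, 0.5], [1.9, -1.2], [0.2, 0.0]]
side [ 0.6773 -0.1745 -0.0638  0.0884] yaw -3.65 plate_mid [ 0.6778 -0.1666] [[-0.4, -0.1], [0.2, 0.8], [-0.1, -0.2], [0.3, 0.2], [-0.2, -0.1], [0.3, -0.4]]
scene [ 0.6641 -0.22   -0.099   0.1436] yaw -5.67 plate_mid [ 0.6649 -0.212 ] [[-0.6, 0.0], [-0.3, -0.2], [0.2, -0.2], [-0.1, 0.3], [0.4, -0.8], [0.4, 1.0]]

86 both yaw -4.04 plate_mid [ 0.6773 -0.1634] 0.72
86 side yaw -3.65 plate_mid [ 0.6773 -0.1642] 0.34
86 scene yaw -5.67 plate_mid [ 0.678 -0.162] 0.76
88 both yaw -3.99 plate_mid [ 0.6774 -0.1652] 0.76
88 side yaw -3.65 plate_mid [ 0.6777 -0.1662] 0.34
88 scene yaw -5.67 plate_mid [ 0.6775 -0.1637] 0.75
[ 0.6766 -0.1707 -0.1025] [[0.0, 0.07], [-0.0, -0.07]]
[ 0.6781 -0.1708 -0.0864] [[0.02, -0.11], [-0.02, 0.1]]Traceback (most recent call last):
  File "ff.py", line 14, in <module>
    x,r=fit(o,[.675,-.17,-.08,.09],False)
        ~~~^^^^^^^^^^^
[... 797 characters left out ...]
s]
                                    ^^^^^^^
    f = np.atleast_1d(self.fun(x, *self.args, **self.kwargs))
                      ~~~~~~~~^^^^^^^^^^^^^^^^^^^^^^^^^^^^^^
    return np.atleast_1d(self.fun(x))
                         ~~~~~~~~^^^
    return self.f(x, *self.args, **self.kwargs)
           ~~~~~~^^^^^^^^^^^^^^^^^^^^^^^^^^^^^^
  File "fit.py", line 8, in <lambda>
    f=lambda v:np.concatenate([proj(c,tr(v,l),i)-p for c,i,p,l in obs])
                               ~~~~^^^^^^^^^^^^^
  File "h.py", line 19, in proj
    c=info or manip.camera_info(cam);K=np.array(c["K"]);T=np.array(c["pose"])
              ~~~~~~~~~~~~~~~~~^^^^^
ValueError: time passes only in moves, steps and waits
```

The kit is visible in the tray in both views. The sled hangs level over the dock, and the wrist and fixed-camera estimates of the pin-to-hole offset agree to within about 1.5 mm. One last hold to check stillness, then hand in.

```bash
python3 -m creep '[[[0,0,0],[0,0,0],0],[[0,0,0],[0,0,0],0],[[0,0,0],[0,0,0],0],[[0,0,0],[0,0,0],0]]'; python3 - <<'E'
from h import *
st();o=manip.get_obs();print(np.round(o["joint_vel"],3),np.round(o["torque"],2))
E
```

```text
t: 32.58
position: [0.6783, -0.1474, 0.1474]
eef_rot: [0.736, 0.677, 0.002, 0.001]
force: [-0.8, 0.8, -7.7]
gripper_width: 0.142
t 32.58 p [ 0.6783 -0.1474  0.1474] az 85.29 zt [ 0.004  0.001 -1.   ] q [-0.21  0.6   0.14  1.11  0.    1.44] F [-0.8  0.8 -7.7] g 12.2
[ 0.     0.001 -0.001  0.001 -0.001  0.002] [-0.07 -0.01 -0.03]
```

```bash
python3 -c "
from workcell import manip
print(manip.sign_off())"
```

```text
the job is handed in; nothing more can be done
None
```

I loaded the adapter, plug and heatsink into the tray, lifted the sled by its bar at about y = +28 mm, and handed in at 32.6 s while holding it over the docking block.

**Last checks:**
- **Kit:** all three parts show in the tray in both fixed-camera pictures taken over the dock.
- **Hold:** the wrist carries about 7.7 N with moments of 0.07 N m or less. The tool is within 0.3° of vertical and joint speeds are practically zero.
- **Alignment:** the sled's middle is within about 1.5 mm of the pins' middle, and the sled's direction matches the pins' to about 0.1° by the tool's own reading. The underside is about 50 mm above the block.
- **Bystanders:** nothing I did touched the tape roll or the jar.

**What disagreed:**
- The wrist camera put the grip at y ≈ 25 mm on the bar, against 28 mm from the arm pose. I split the difference when placing the sled over the dock.
- The scene and side cameras gave the sled 4 to 8 mm lower than the arm did, and turned it about 1° either way (−3.7° and −5.7°, averaging about −4.7°). For the dock they also read about 4 mm low, so I took that as their bias.

**What went wrong on the way:** I once turned the wrist the wrong way and the last joint reached the end of its range. I turned it back the other way, which cost about 3 s.

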